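Draw a tray of sample bottles forward from a deep reagent shelf with a pull hook

TASK

The blue sample tray stands too deep under the wire shelf to be reached by hand. Take the orange-handled pull hook from its steel tray, drop its toe behind the blue tray's front lip and draw the tray forward until you feel it come up square against the shelf's front guard bar, and hold it snug there for a moment with a light pull of about 7 N: its lip is thin, so never load it hard, and keep the fingers off the tray and its bottles standing. Then unhook, leave the tray at the guard, and lay the hook flat back in its steel tray, with nothing else on the shelf or bench shifted.

Things in the scene. Friction and masses are not known exactly. Their poses are not given: they have to be found in the camera images.
- hook: Pull hook (all sizes in mm), 0.16 kg: orange handle with grey ribs, 110 (x) x 26 (y) x 34 high with flat sides, and from its front end a straight dark steel rod, 8 in diameter, whose end turns down as the toe. Origin: centre of the handle's underside; x runs from handle to toe, z up. The rod's axis is 24 above the origin. It lies level on handle and toe, and balances about 20 ahead of the origin
- hook_toe (a point): Lowest point of the hook's toe, at (140, 0, 0) mm in the hook's frame. The toe is a round pin of radius 4 along the hook's z; it reaches 20 below the rod's underside and ends level with the handle's underside
- rest: Open stainless instrument tray in front of the shelf in which the hook lies, fixed to the bench: 250 (x) x 110 (y) x 16 mm high, walls and floor 3 thick. Origin: centre of its underside. The hook starts with its toe towards +x of this tray; either way round will do when it is laid back
- tray: Blue plastic tray, 140 (x) x 130 (y) x 55 mm high, walls and floor 4 thick, 0.25 to 0.45 kg, holding three bottles; it slides on the deck with about 2 to 5 N. Origin: centre of its underside; -x is its front, facing the robot. Room for the toe: x = -66 to -27, behind the front wall; then a divider 34 high, and the bottles behind it. It turns square by itself as it is drawn against the guard
- tray_lip (a point): Top of the blue tray's front wall at its middle, (-68, 0, 55) mm in the tray's frame; the toe has to drop at least 8 below it, behind the wall. A thin lip, 4 thick, turns outwards along the top (x = -80 to -70): it cracks if the hook loads the tray with more than 12 N in any direction
- tray_left (a point): Outer face of the blue tray's front wall at its left (+y) end, 10 mm above its underside: meets the guard bar when the tray is home
- tray_right (a point): The same at the right (-y) end
- guard: Front guard bar of the shelf, aluminium, 12 (x) x 520 (y) x 30 mm high, fixed on the deck. Origin: middle of its rear face at deck level; x points into the shelf, y along the bar. The tray is home when its front wall lies against this rear face (x = 0 here). The tray's lip passes above the bar. A tray is snug when drawn against it with about 5 to 10 N
- rack: Reagent shelf fixed on the bench. Origin: bench level, middle of the deck's front edge; x points into the shelf, y along it. Deck 520 mm wide, 310 deep, surface 50 above the bench, open above from its front edge to 105 behind it, where the wire upper shelf begins (underside 225 above the bench, stock on it up to 300). Four uprights stand beyond the deck's ends
- bottle0: Glass sample bottle with red cap standing in the blue tray, 34 in diameter, 85 mm high. Origin: centre of its underside. z is its own axis
- bottle1: The same with white cap, in the middle
- bottle2: The same with white cap
- grey_tray: Grey tray of the same shape, with white jars, beside the blue one on the deck: leave alone. Origin: centre of its underside
- carton: Closed cardboard carton 140 x 130 x 75 mm high on the deck: leave alone. Origin: centre of its underside
- beaker: Glass beaker, 68 in diameter, 90 mm high, on the bench: leave alone. Origin: centre of its underside
- wash_bottle: White bottle with red cap, 60 in diameter, 150 mm high, on the bench: leave alone. Origin: centre of its underside

How it is judged:
On the way, in this order (a step that is already met when the one before it is completed fails the run):
1. The hook's toe is down behind the blue tray's front lip (at least 8 mm below the rim) (x of hook_toe in the frame of tray between -0.066 and -0.027 m and y of hook_toe in the frame of tray between -0.06 and 0.06 m and z of hook_toe in the frame of tray below 0.047 m), for 0.2 s.
2. The hook holds the blue tray snug and square against the guard bar: both front ends within 2.5 mm of it, pressed on it with more than 4 N, the toe still behind the lip (x of each of tray_left, tray_right in the frame of guard below 0.0025 m and contact force between tray and guard above 4 N and x of hook_toe in the frame of tray between -0.066 and -0.027 m and z of hook_toe in the frame of tray below 0.055 m), for 0.3 s.
At the end, for the whole second after the job is handed in: The blue tray stands flat on the deck with both ends of its front wall within 2.5 mm of the guard bar, its three bottles upright in it; the hook lies flat inside its steel tray, upright on handle and toe, at rest and released (x of each of tray_left, tray_right in the frame of guard below 0.0025 m and angle between tray's own z axis and vertical below 0.05 rad and linear speed of each of tray, hook below 0.01 m/s and angle between each of bottle0, bottle1, bottle2's own z axis and vertical below 0.25 rad and y of hook in the frame of rest between -0.05 and 0.05 m and y of hook_toe in the frame of rest between -0.053 and 0.053 m and x of hook in the frame of rest between -0.125 and 0.125 m and x of hook_toe in the frame of rest between -0.125 and 0.15 m and z of hook in the frame of rest below 0.01 m and z of hook_toe in the frame of rest below 0.012 m and angle between hook's own z axis and vertical below 0.2 rad); the robot touches nothing.
It fails at once if The fingers or the arm touch the blue tray (more than 1 N) (contact force between any of the fingers, the arm and tray above 1 N).
It fails at once if The hook loads the blue tray with more than 12 N, or the tray is pulled against the guard with more than 12 N (contact force between hook and tray above 12 N or contact force between tray and guard above 12 N).
It fails at once if A sample bottle or the blue tray tips (0.4 rad; 0.15 rad) (angle between any of bottle0, bottle1, bottle2's own z axis and vertical above 0.4 rad or angle between tray's own z axis and vertical above 0.15 rad).
It fails at once if The grey tray, the carton, the beaker or the wash bottle is shifted by more than 15 mm (distance of any of grey_tray, carton, beaker, wash_bottle from where it was at the start of the episode above 0.015 m).
It also fails if it takes over 72 s, if anything falls off the work surface, if the arm or the gripper's body presses on something with over 40 N, if the wrist force passes 120 N, or if a joint passes its speed limit or range.

ROBOT

A 6-joint arm with a two-finger parallel gripper is mounted at the origin on the work surface. World frame = base frame: x ahead of the robot, y to its left, z up, the work surface at z = 0. Lengths are in m, angles in rad, forces in N, time in s.
With the tool pointing down it reaches from about 0.225 to 0.875 m from the base axis. Payload 3.4 kg.
Tool frame: the origin (TCP) lies midway between the tips of the shut fingers; the grasp point (between the pads) lies behind it (manip.grip_point_offset is the z of the grasp point in the tool frame, in m); z points along the fingers, x is the direction in which the jaws open and shut, and the axes are right-handed (so a half turn about z gives the same grasp; the last joint's range is limited). The gripper opens to 85 mm and grips with 20 to 120 N. Pads are 22 mm wide; open, the fingers measure 114 mm over their backs; the gripper's body (76 mm by 85 mm) begins 54 mm behind the grasp point. The pads swing forward as they close: fully open they stand 13 mm farther back than shut.
Start: joints at [-1.252, 0.276, 1.505, -0, 1.361, -0.121], TCP at [0.245, -0.52, 0.231] pointing down, gripper open.
Joint ranges: [-2.89, 2.89], [-0.75, 2.08], [0.22, 2.7], [-1.18, 4.32], [0.11, 2.71], [-2.7, 2.7]. Speed limits (rad/s): [2.57, 2.57, 3.14, 3.14, 3.14, 3.14].

INTERFACE

Orientations are given as a unit quaternion [w, x, y, z].
In Python, from rig import manip, eyes, recognise, regions_of, mark_of gives the robot as it stands.
- The arm moves only by the shell command python3 -m inch 'ROWS' [FORCE]. ROWS is JSON, a list of rows, each a list of 5 numbers: the gripper command: -1 is shut, 1 is fully open, values between are in proportion, then the shift along the tool's x, y, z in mm, then the turn about the tool's z in degrees. A call has 1 to 20 rows; each row shifts and turns the pose as measured when the row begins, along the tool's axes as they then stand; what a row does not reach is not made up. A row lasts 1/12 s, in which the tool goes at most 41.7 mm and 7.16 degrees, less where a joint would pass 70% of its speed; a pose out of reach is approached as far as the arm can. A call with a gripper value outside its range is refused whole. The fingers move at their own pace and stop on an object; FORCE is the grip in N (left out, the last holds). Time passes only in rows, so rows that do not move let the fingers close. It gives the time, the measured TCP pose, the force and the opening at its end, in the units of the state.
- manip.get_state(): the state, without advancing time (a new reading comes with each control period).
- eyes.get_image(name): name is "scene" or "top" or "wrist"; returns a dict with "frame" (420x560x3 uint8, red, green, blue), "K" (3x3 intrinsics, pixels), "rvec" (rotation vector, rad) and "tvec" (3), from world to camera coordinates, as OpenCV has them; the wrist camera has in their place "mount" (4x4, takes a point from camera to tool coordinates, whose origin is the TCP and whose axes are the tool frame's). Camera axes: x right, y down, z forward; pixel columns grow to the right and rows downward; lengths in m; the calibration is good to about 2 mm. A picture is of the moment at which its call begins: read the wrist's pose just before it. There is no depth.
- manip.sign_off(): hands the job in, once; it reports no verdict.
Trained networks look in a picture, given as the dict that the camera call returned (one of the last four; its "shot" number tells which), for a name from the list of things; names that differ only in an ending like _2 or _b are one class to them, and where a whole thing is asked for, a point or a joint stands for the part that bears it (a point fixed in the world has none). Each returns a list of dicts, best first, with "confidence" (0 to 1); they miss things now and then, are a little off and sometimes report something else, mostly with a low value. They report only what shows in the picture. A call takes as long as a camera call.
- recognise(picture, target): "bbox" ([left, top, width, height] in pixels, round what is visible of it).
- regions_of(picture, target): "mask" (420x560 bool, what is visible of it) and "bbox" ([left, top, width, height] in pixels, round what is visible of it).
- mark_of(picture, target): "point" ([row, column] in pixels: a listed point, or the origin of a listed thing).
The state is a dict: "clock": time; "qpos": joint angles; "qd": joint speeds; "effort": joint torques, N m; "position": TCP position; "ee_rot": TCP orientation; "contact_force": force on the tool from outside, world axes, zero at the start; "moment": the same for the moment, N m; "width": finger opening in m.
Only numpy, scipy, OpenCV 4.12 (cv2) and the standard library are available. Lean on these libraries where they do the work, as an engineer would, in place of code of your own. Each camera call takes 0.05 s, during which the arm holds its last target.

## Working session

There is one attempt and no reset: what is moved stays moved. The work goes in short steps, Python scripts to look and compute and a shell command to move; the robot and the scene stay as the last step left them, time stands still between calls to the robot, and variables do not carry over. Pictures are saved under pics/ and viewed, and the job is handed in when it is done.

```bash
ls; mkdir -p pics
python3 - <<'E'
from rig import manip, eyes, recognise, regions_of, mark_of
import cv2, numpy as np
s=manip.get_state(); print(s); print(manip.grip_point_offset)
for n in ["scene","top","wrist"]:
    p=eyes.get_image(n)
    cv2.imwrite(f"pics/a_{n}.png",p["frame"][:,:,::-1])
    print(n,{k:v for k,v in p.items() if k!="frame"})
    for t in ["hook","hook_toe","rest","tray","tray_lip","tray_left","tray_right","guard","rack","grey_tray","bottle1"]:
        r=mark_of(p,t)
        print(t,[(np.round(x["point"],1).tolist(),round(x["confidence"],2)) for x in r[:2]])
E
```

```text
pics
{'clock': 0.0, 'qpos': array([-1.25204039e+00,  2.76634117e-01,  1.50614841e+00, -3.75383113e-05,
        1.36071658e+00, -1.21014068e-01]), 'qd': array([-5.49555932e-04,  6.59743907e-06,  1.99414364e-04,  6.90846546e-04,
        1.09037464e-03,  8.95454532e-05]), 'effort': array([-1.86589328e-03, -4.16780376e+01, -2.45808667e+01, -4.64347722e-04,
        1.09971355e-02, -1.24210121e-05]), 'position': array([ 0.24460052, -0.51978299,  0.23041133]), 'ee_rot': array([-5.90011938e-04,  8.44315457e-01, -5.35845594e-01, -7.48907289e-04]), 'contact_force': array([-0.7653004 ,  0.45649307,  0.47277543]), 'moment': array([0.05052238, 0.00524328, 0.04332163]), 'width': 0.08556024031673119}
-0.0187
scene {'K': array([[509.33102988,   0.        , 292.38341264],
       [  0.        , 509.33102988, 206.08540944],
       [  0.        ,   0.        ,   1.        ]]), 'rvec': array([ 2.33174349,  0.2339128 , -0.1148355 ]), 'tvec': array([-0.59342086, -0.00847349,  1.51546152]), 'shot': 1}
hook [([210.2, 238.5], 0.59), ([142.8, 287.0], 0.23)]
hook_toe [([180.5, 246.3], 0.75), ([241.1, 307.2], 0.
[... 984 characters left out ...]
ottle1 [([143.6, 318.3], 0.58), ([137.4, 337.0], 0.52)]
wrist {'K': array([[341.81037754,   0.        , 277.44900836],
       [  0.        , 341.81037754, 203.11573914],
       [  0.        ,   0.        ,   1.        ]]), 'mount': array([[ 9.99999958e-01,  2.44794206e-04, -1.53722470e-04,
         3.31906665e-05],
       [-1.85563747e-04,  9.51409122e-01,  3.07929616e-01,
        -7.81411664e-02],
       [ 2.21632346e-04, -3.07929575e-01,  9.51409127e-01,
        -1.42317199e-01],
       [ 0.00000000e+00,  0.00000000e+00,  0.00000000e+00,
         1.00000000e+00]]), 'shot': 3}
hook []
hook_toe []
rest []
tray []
tray_lip []
tray_left []
tray_right []
guard []
rack []
grey_tray []
bottle1 []
```

View pics/a_scene.png

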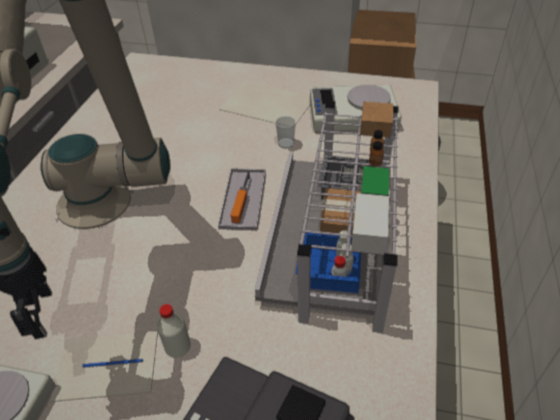

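View pics/a_top.png

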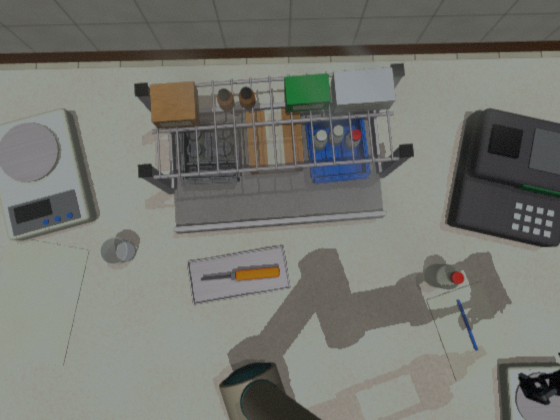

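View pics/a_wrist.png

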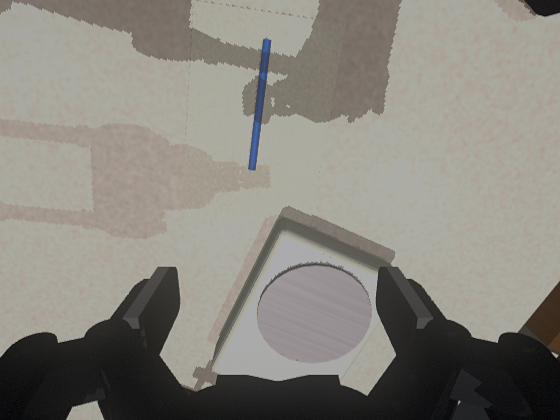

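The scene camera shows the hook in its steel tray near (240,200) and the blue tray under the wire shelf near (335,270). In the top view, the hook handle is near (258,273) with the toe end near (203,276), and the tray's front wall runs along row ~180, columns 310-370. Next I'll turn these pixels into positions.

```bash
cat > h.py <<'E'
from rig import manip, eyes, recognise, regions_of, mark_of
import cv2, numpy as np
from scipy.spatial.transform import Rotation as R
def campose(p,state=None):
    """returns Rcw (cam->world), cam centre"""
    if "rvec" in p:
        Rw=cv2.Rodrigues(np.array(p["rvec"],float))[0]; t=np.array(p["tvec"]).ravel()
        return Rw.T, -Rw.T@t
    q=state["ee_rot"]; Rt=R.from_quat([q[1],q[2],q[3],q[0]]).as_matrix()
    M=np.array(p["mount"]); return Rt@M[:3,:3], Rt@M[:3,3]+state["position"]
def back(p,rc,z,state=None):
    Rc,c=campose(p,state)
    rc=np.atleast_2d(rc); pix=np.c_[rc[:,1],rc[:,0],np.ones(len(rc))]
    d=(Rc@np.linalg.inv(p["K"])@pix.T).T
    s=(z-c[2])/d[:,2]; return c+s[:,None]*d
def proj(p,X,state=None):
    Rc,c=campose(p,state); Y=(np.atleast_2d(X)-c)@Rc; u=(p["K"]@Y.T).T
    return u[:,:2]/u[:,2:]   # col,row
def snap(n):
    s=manip.get_state(); return eyes.get_image(n),s
def save(p,name): cv2.imwrite(f"pics/{name}.png",p["frame"][:,:,::-1])
E
python3 - <<'E'
from h import *
for n in ["top","scene"]:
    p,s=snap(n)
    print(n,campose(p)[1].round(3))
    for t,z in [("hook",.003),("hook_toe",.003),("rest",0),("tray",.05),("tray_lip",.105),("tray_left",.06),("tray_right",.06),("guard",.05),("rack",0),("grey_tray",.05),("carton",.05)]:
        r=mark_of(p,t)[:2]
        print(t,[(back(p,x["point"],z)[0].round(4).tolist(),round(x["confidence"],2)) for x in r])
    for t in ["hook","rest","tray","guard"]:
        r=regions_of(p,t)
        for x in r[:1]:
            m=x["mask"]; c=cv2.findContours(m.astype(np.uint8),0,2)[0]; c=max(c,key=cv2.contourArea)
            print(t,x["confidence"],x["bbox"],m.sum(),cv2.minAreaRect(c))
E
```

```text
top [ 0.468 -0.005  1.161]
hook [([0.4408, 0.0545, 0.003], 0.76), ([0.4097, -0.3992, 0.003], 0.44)]
hook_toe [([0.4279, 0.1915, 0.003], 0.82)]
rest [([0.438, 0.1022, 0.0], 0.64)]
tray [([0.7353, -0.1443, 0.05], 0.97), ([0.5471, -0.0109, 0.05], 0.22)]
tray_lip [([0.6636, -0.165, 0.105], 0.95)]
tray_left [([0.6592, -0.0979, 0.06], 0.94)]
tray_right [([0.6601, -0.2118, 0.06], 0.97)]
guard [([0.7553, -0.002, 0.05], 0.37)]
rack [([0.5527, -0.014, 0.0], 0.88), ([0.4949, 0.3891, 0.0], 0.58)]
grey_tray [([0.7379, 0.1625, 0.05], 0.91)]
carton [([0.7616, -0.0073, 0.05], 0.62), ([0.6708, -0.2234, 0.05], 0.17)]
hook 0.76 [200.5, 267.8, 77.3, 14.7] 561 ((240.57879638671875, 273.90618896484375), (11.261849403381348, 75.5843276977539), 85.03025817871094)
rest 0.92 [186.2, 244.7, 104.6, 58.0] 3715 ((237.82884216308594, 274.5301818847656), (43.96769332885742, 98.76801300048828), 79.99201965332031)
tray 0.97 [304.5, 116.4, 67.8, 67.1] 2735 ((337.8139953613281, 150.66893005371094), (62.86058807373047, 60.3484992980957), 83.2901611328125)
guard 0.85 [170.4, 210.9, 212.7, 23.2] 1133 ((279.4617919921875, 
[... 385 characters left out ...]
]
tray_right [([0.672, -0.2208, 0.06], 0.84), ([0.4662, 0.0386, 0.06], 0.27)]
guard [([0.5734, -0.0142, 0.05], 0.76)]
rack [([0.5532, -0.0052, 0.0], 0.77)]
grey_tray [([0.7384, 0.1672, 0.05], 0.93)]
carton [([0.5643, -0.0593, 0.05], 0.73), ([0.7514, 0.0055, 0.05], 0.62)]
hook 0.86 [229.4, 173.4, 21.6, 50.9] 371 ((240.8532257080078, 198.15597534179688), (10.919219970703125, 50.38166809082031), 16.699243545532227)
rest 0.84 [219.9, 168.5, 46.6, 64.8] 1953 ((242.05035400390625, 199.2147674560547), (39.44927215576172, 66.6756362915039), 10.007979393005371)
tray 0.64 [299.6, 236.1, 61.6, 59.6] 2023 ((334.7561950683594, 270.31011962890625), (51.3391227722168, 41.62119674682617), 5.440331935882568)
```

Run:
```python
import cv2
a=cv2.imread("pics/a_top.png"); cv2.imwrite("pics/b1.png",cv2.resize(a[70:310,160:400],None,fx=2.5,fy=2.5,interpolation=cv2.INTER_CUBIC))
a=cv2.imread("pics/a_scene.png"); cv2.imwrite("pics/b2.png",cv2.resize(a[140:320,210:410],None,fx=3.3,fy=3.3,interpolation=cv2.INTER_CUBIC))
```

```text
(no output)
```

View pics/b1.png

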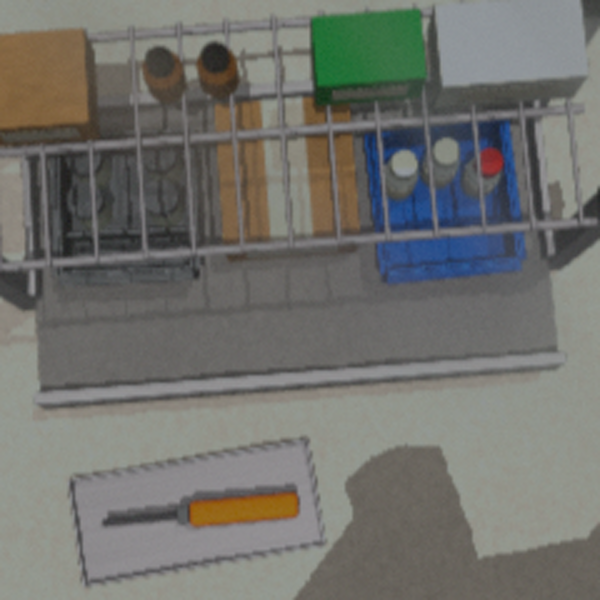

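View pics/b2.png

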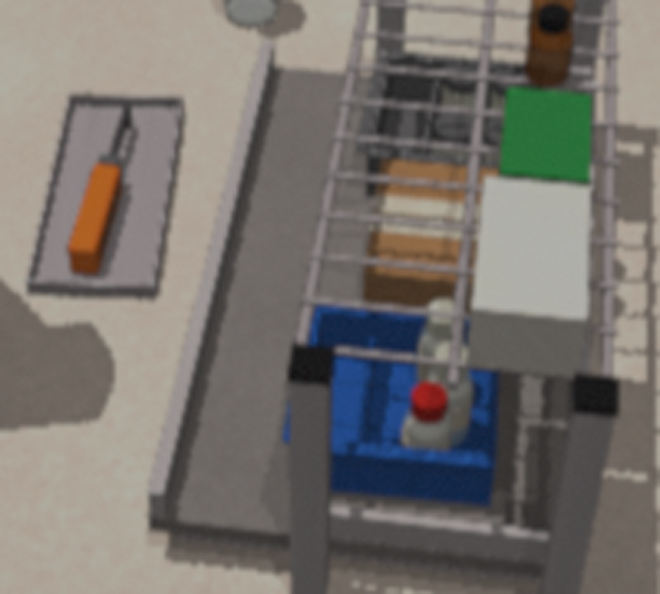

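```bash
cat >> h.py <<'E'
def yaw_of(s):
    q=s["ee_rot"]; X=R.from_quat([q[1],q[2],q[3],q[0]]).as_matrix()[:,0]
    return np.degrees(np.arctan2(X[1],X[0]))
def plan(dst,yaw,n=None,g=1,step=38,turn=7,s=None,):
    """rows: world straight move to dst with tool-x yaw (deg); tool down"""
    s=s or manip.get_state(); a=yaw_of(s); d=np.array(dst)-s["position"]
    da=(yaw-a+180)%360-180
    n=n or max(1,int(np.ceil(max(np.linalg.norm(d)*1000/step,abs(da)/turn))))
    rows=[]
    for i in range(n):
        y=np.radians(a+da*i/n); c,sn=np.cos(y),np.sin(y)
        v=d*1000/n
        # turn about tool z (down): +turn lowers the yaw
        rows.append([g,round(c*v[0]+sn*v[1],1),round(sn*v[0]-c*v[1],1),round(-v[2],1),round(-da/n,2)])
    print("yaw",round(a,2),"->",yaw,"n",n); print(rows)
E
python3 - <<'E'
from h import *
plan([.436,.085,.23],4)
p,s=snap("top")
pts=np.array([[230,176],[214,384.8]])
for z in (.05,.08): print(back(p,pts,z))
E
```

```text
yaw -64.8 -> 4 n 17
[[1, np.float64(-27.4), np.float64(-25.3), np.float64(0.1), np.float64(-4.05)], [1, np.float64(-25.6), np.float64(-27.2), np.float64(0.1), np.float64(-4.05)], [1, np.float64(-23.6), np.float64(-28.9), np.float64(0.1), np.float64(-4.05)], [1, np.float64(-21.5), np.float64(-30.5), np.float64(0.1), np.float64(-4.05)], [1, np.float64(-19.3), np.float64(-32.0), np.float64(0.1), np.float64(-4.05)], [1, np.float64(-17.0), np.float64(-33.3), np.float64(0.1), np.float64(-4.05)], [1, np.float64(-14.6), np.float64(-34.4), np.float64(0.1), np.float64(-4.05)], [1, np.float64(-12.1), np.float64(-35.3), np.float64(0.1), np.float64(-4.05)], [1, np.float64(-9.6), np.float64(-36.1), np.float64(0.1), np.float64(-4.05)], [1, np.float64(-7.0), np.float64(-36.7), np.float64(0.1), np.float64(-4.05)], [1, np.float64(-4.4), np.float64(-37.1), np.float64(0.1), np.float64(-4.05)], [1, np.float64(-1.8), np.float64(-37.3), np.float64(0.1), np.float64(-4.05)], [1, np.float64(0.8), np.float64(-37.3), np.float64(0.1), np.float64(-4.05)], [1, np.float64(3.5), np.float64(-37.2), np.float64(0.1), np.float64(-4.05)], [1, np.float64(6.1), np.float64(-36.8), np.float64(0.1), np.float64(-4.05)], [1, np.float64(8.7), np.float64(-36.3), np.float64(0.1), np.float64(-4.05)], [1, np.float64(11.2), np.float64(-35.6), np.float64(0.1), np.float64(-4.05)]]
[[ 0.54685288  0.25108008  0.05      ]
 [ 0.574867   -0.27095593  0.05      ]]
[[ 0.54471667  0.24416133  0.08      ]
 [ 0.57197433 -0.26377821  0.08      ]]
```

```bash
sed -i 's/rows.append(\[g,round(\(.*\)\])$/rows.append([g]+[float(x) for x in (round(\1,)])/' h.py; sed -n '/rows.append/p' h.py; python3 -m inch '[[1,-27,-25,0,-4],[1,-26,-27,0,-4],[1,-24,-29,0,-4],[1,-21,-30,0,-4],[1,-19,-32,0,-4],[1,-17,-33,0,-4],[1,-15,-34,0,-4],[1,-12,-35,0,-4],[1,-10,-36,0,-4],[1,-7,-37,0,-4],[1,-4,-37,0,-4],[1,-2,-37,0,-4],[1,1,-37,0,-4],[1,3,-37,0,-4],[1,6,-37,0,-4],[1,9,-36,0,-4],[1,11,-36,0,-4],[1,0,0,0,0]]'; python3 -c "
from h import *
p,s=snap('wrist');save(p,'c1');print(s['position'],yaw_of(s),s['contact_force'])
for t,z in [('hook',.003),('hook_toe',.003),('rest',0)]:
    r=mark_of(p,t)[:2];print(t,[(np.round(x['point'],1),back(p,x['point'],z,s)[0].round(4).tolist(),round(x['confidence'],2)) for x in r])
for t in ['hook','rest']:
    r=regions_of(p,t)[:1]
    for x in r: print(t,x['confidence'],x['bbox']); np.save('m_'+t,x['mask'])
"
```

```text
rows.append([g]+[float(x) for x in (round(c*v[0]+sn*v[1],1),round(sn*v[0]-c*v[1],1),round(-v[2],1),round(-da/n,2),)])
clock: 4.95
position: [0.4315, 0.1098, 0.23]
ee_rot: [0.003, 0.999, 0.054, 0.007]
contact_force: [0.6, -0.6, 0.1]
width: 0.0851
[0.43149196 0.10981207 0.23001673] 6.147404110137235 [ 0.64700814 -0.63389822  0.05614909]
hook [(array([220.8, 270.2]), [0.4323, 0.0458, 0.003], 0.58)]
hook_toe [(array([ 89.5, 277.6]), [0.4253, 0.1898, 0.003], 0.97)]
rest []
hook 0.97 [256.3, 88.2, 30.9, 186.4]
rest 0.67 [212.8, 46.9, 111.9, 239.3]
```

```bash
sleep 1; ls pics
```

```text
a_scene.png
a_top.png
a_wrist.png
b1.png
b2.png
c1.png
```

View pics/c1.png

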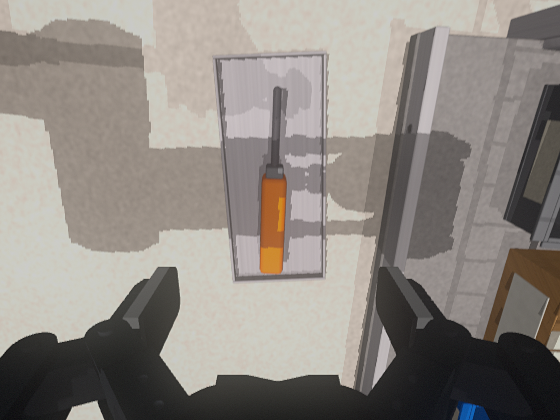

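The wrist view shows the hook in the steel tray: toe near (278,90), front of the handle near (273,178), rear end near (271,273). The guard bar runs along the right, near columns 380-440.

```bash
python3 -c "
from h import *
p,s=snap('wrist')
P=back(p,[[179,273.5],[273,271.5],[95,278.5]],.037,s); print('front,rear at z37',P.round(4))
print('rod @z.027',back(p,[[165,275],[95,278.5],[88,279]],.027,s).round(4))
m=np.load('m_hook.npy'); ys,xs=np.nonzero(m); 
print('mid cols',[(r,xs[ys==r].min(),xs[ys==r].max()) for r in (90,100,120,150,190,220,250,265)])
d=P[1]-P[0];print(np.linalg.norm(d),np.degrees(np.arctan2(-d[1],-d[0])))
# rest corners
print('rest rim',back(p,[[55,215],[52,327],[280,235],[277,325]],.016,s).round(4))
"
```

```text
front,rear at z37 [[ 0.4276  0.0958  0.037 ]
 [ 0.4354 -0.0112  0.037 ]
 [ 0.4248  0.1766  0.037 ]]
rod @z.027 [[0.428  0.1081 0.027 ]
 [0.4249 0.1764 0.027 ]
 [0.4248 0.1828 0.027 ]]
mid cols [(90, np.int64(274), np.int64(281)), (100, np.int64(273), np.int64(281)), (120, np.int64(272), np.int64(280)), (150, np.int64(272), np.int64(279)), (190, np.int64(262), np.int64(286)), (220, np.int64(261), np.int64(284)), (250, np.int64(260), np.int64(283)), (265, np.int64(260), np.int64(282))]
0.10722138891413971 94.14319421734827
rest rim [[ 0.3612  0.2067  0.016 ]
 [ 0.4674  0.2197  0.016 ]
 [ 0.3942 -0.0365  0.016 ]
 [ 0.4999 -0.0229  0.016 ]]
```

```bash
python3 -c "
from h import *
plan([.430,.062,.12],4.1,g=.06,step=30)"
```

```text
yaw 5.51 -> 4.1 n 4
[[0.06, -0.9, 10.0, 27.4, 0.35], [0.06, -0.9, 10.0, 27.4, 0.35], [0.06, -0.8, 10.0, 27.4, 0.35], [0.06, -0.7, 10.0, 27.4, 0.35]]
```

```bash
python3 -m inch '[[0.06,-0.9,10,27.5,0.4],[0.06,-0.9,10,27.5,0.4],[0.06,-0.9,10,27.5,0.4],[0.06,-0.7,10,27.5,0.4],[0.06,0,0,0,0],[0.06,0,0,0,0]]'; python3 -c "
from h import *
p,s=snap('wrist');save(p,'c2');print(s['position'],yaw_of(s),s['contact_force'],s['width'])
for r in regions_of(p,'hook')[:1]:
    m=r['mask']; ys,xs=np.nonzero(m); print(r['confidence'],r['bbox'],[(k,xs[ys==k].min(),xs[ys==k].max()) for k in range(ys.min(),ys.max(),20)])
"
```

```text
clock: 5.8
position: [0.4337, 0.0529, 0.1203]
ee_rot: [0.005, 1.0, 0.026, 0.011]
contact_force: [1.0, -0.2, -0.2]
width: 0.0455
[0.43374531 0.05293646 0.12030658] 2.96209442156941 [ 0.99574627 -0.2210164  -0.23488394] 0.04552903807715068
0.86 [255.1, 0.7, 40.6, 278.2] [(0, np.int64(265), np.int64(280)), (20, np.int64(267), np.int64(279)), (40, np.int64(267), np.int64(280)), (60, np.int64(268), np.int64(280)), (80, np.int64(267), np.int64(281)), (100, np.int64(269), np.int64(280)), (120, np.int64(262), np.int64(288)), (140, np.int64(257), np.int64(294)), (160, np.int64(257), np.int64(294)), (180, np.int64(258), np.int64(294)), (200, np.int64(258), np.int64(294)), (220, np.int64(258), np.int64(294)), (240, np.int64(260), np.int64(295)), (260, np.int64(261), np.int64(294))]
```

```bash
sleep 1
```

```text
(no output)
```

View pics/c2.png

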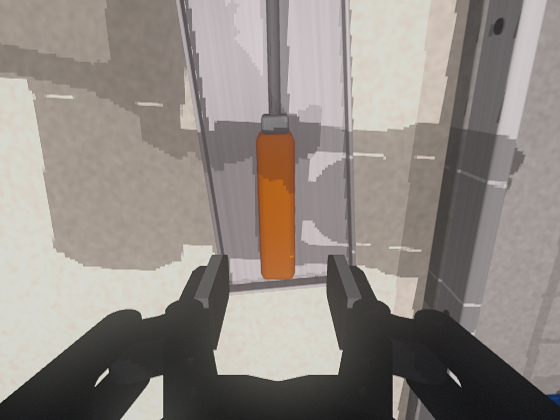

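The handle now runs from about (275,132) to (278,277), between the half-open fingers. It sits nearly centred between them.

```bash
python3 -c "
from h import *
p,s=snap('wrist')
P=back(p,[[133,275.5],[277,277.5]],.037,s); print('front,rear at z37',P.round(4))
q=s['ee_rot'];print(R.from_quat([q[1],q[2],q[3],q[0]]).as_matrix().round(4))
d=P[1]-P[0];u=-d/np.linalg.norm(d);print(np.linalg.norm(d),np.degrees(np.arctan2(u[1],u[0])))
o=P.mean(0)
print(o, s['position'],yaw_of(s),s['qpos'])
g=o+.02*u; plan([g[0],g[1],.06],np.degrees(np.arctan2(u[1],u[0]))-90,g=.06,step=25)
"
```

```text
front,rear at z37 [[ 4.315e-01  1.061e-01  3.700e-02]
 [ 4.385e-01 -3.000e-04  3.700e-02]]
[[ 0.9983  0.053   0.0236]
 [ 0.0532 -0.9985 -0.0094]
 [ 0.023   0.0106 -0.9997]]
0.10666425799041145 93.7654120268312
[0.4349673 0.052888  0.037    ] [0.43431391 0.05354482 0.1211953 ] 3.051908427176105 [-0.02928046  0.15600908  1.96992433 -0.01036746  0.99183705 -0.07685471]
yaw 3.1 -> 3.7654120268312 n 3
[[0.06, -0.1, -6.3, 20.6, -0.22], [0.06, -0.1, -6.3, 20.6, -0.22], [0.06, -0.0, -6.3, 20.6, -0.22]]
```

```bash
cat >> h.py <<'E'
def plan(dst,yaw,n=None,g=1,step=38,turn=7,s=None):
    s=s or manip.get_state(); a=yaw_of(s); d=(np.array(dst)-s["position"])*1000
    q=s["ee_rot"]; R0=R.from_quat([q[1],q[2],q[3],q[0]])
    da=(yaw-a+180)%360-180
    n=n or max(1,int(np.ceil(max(np.linalg.norm(d)/step,abs(da)/turn))))
    print("pos",s["position"].round(4),"yaw",round(a,2),"->",round(yaw,2),"n",n,"F",s["contact_force"].round(1),"w",round(s["width"],4),"t",s["clock"])
    for i in range(n):
        v=(R.from_euler('z',da*i/n,degrees=True)*R0).inv().apply(d/n)
        print([g]+[float(round(x,1)) for x in v]+[float(round(-da/n,2))],end=",")
    print()
E
python3 -c "
from h import *
plan([.4345,.073,.06],3.8,g=.06,step=25)"
```

```text
pos [0.435  0.054  0.1217] yaw 3.1 -> 3.8 n 3 F [0.6 1.9 0. ] w 0.0455 t 5.95
[0.06, -0.3, -6.6, 20.5, -0.23],[0.06, -0.3, -6.6, 20.5, -0.23],[0.06, -0.3, -6.6, 20.5, -0.23],
```

```bash
python3 -m inch '[[0.06,-0.3,-6.6,20.5,-0.2],[0.06,-0.3,-6.6,20.5,-0.2],[0.06,-0.3,-6.6,20.5,-0.3],[0.06,0,0,0,0]]'; python3 -c "
from h import *
p,s=snap('wrist');save(p,'c3');
P=back(p,[[133,275.5]],.037,s)
plan([.434,.073,.008],3.8,g=.06,step=25)
"
```

```text
clock: 6.28
position: [0.4429, 0.0748, 0.0664]
ee_rot: [0.005, 0.999, 0.033, 0.023]
contact_force: [-1.4, -0.2, -0.4]
width: 0.0453
pos [0.4444 0.0745 0.068 ] yaw 3.84 -> 3.8 n 3 F [0.6 0.  1.3] w 0.0456 t 6.3333
[0.06, -4.5, 0.0, 19.8, 0.01],[0.06, -4.5, 0.0, 19.8, 0.01],[0.06, -4.5, 0.0, 19.8, 0.01],
```

```bash
sleep 1
```

```text
(no output)
```

View pics/c3.png

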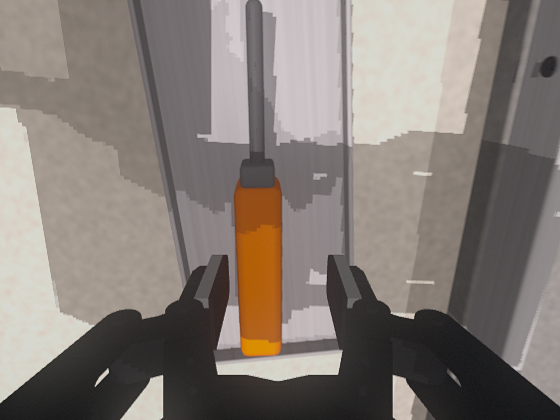

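The hook is between the fingers but left of centre: its axis is near column 258 and the midpoint between the fingers is near 278. The tool has also picked up a small tilt, so I'll check how it drifts before I descend.

```bash
cat > st.py <<'E'
from h import *
s=manip.get_state(); q=s["ee_rot"]; M=R.from_quat([q[1],q[2],q[3],q[0]]).as_matrix()
print(round(s["clock"],2),s["position"].round(4),"yaw",round(yaw_of(s),2),"z",M[:,2].round(4),"F",s["contact_force"].round(2),"q",s["qpos"].round(4),"qd",s["qd"].round(3))
E
python3 st.py; python3 -m inch '[[0.06,0,0,0,0]]' >/dev/null; python3 st.py;python3 -m inch '[[0.06,0,0,0,0]]' >/dev/null; python3 st.py; python3 -m inch '[[0.06,0,0,-4,0]]' >/dev/null; python3 st.py; python3 -m inch '[[0.06,0,0,-4,0]]' >/dev/null; python3 st.py
```

```text
6.33 [0.4444 0.0745 0.068 ] yaw 3.84 z [ 0.0489 -0.0088 -0.9988] F [0.59 0.01 1.26] q [ 0.0195  0.2323  2.0388 -0.0134  0.8219 -0.0383] qd [-0.011 -0.027 -0.035 -0.008  0.012 -0.007]
6.42 [0.4456 0.0748 0.0694] yaw 3.89 z [ 0.0513 -0.0089 -0.9986] F [-0.11 -0.94  0.73] q [ 0.0202  0.2307  2.0362 -0.0135  0.8236 -0.0386] qd [ 0.011 -0.012 -0.022  0.004  0.014  0.001]
6.5 [0.4468 0.0749 0.071 ] yaw 3.92 z [ 0.0541 -0.0089 -0.9985] F [-0.59 -0.12 -0.72] q [ 0.0204  0.2289  2.0337 -0.0136  0.8251 -0.0387] qd [ 0.002 -0.022 -0.029 -0.003  0.015 -0.002]
6.58 [0.4472 0.0749 0.076 ] yaw 3.92 z [ 0.0554 -0.0089 -0.9984] F [ 0.4  -0.23 -0.75] q [ 0.0204  0.2215  2.0272 -0.0135  0.8377 -0.0389] qd [ 0.001 -0.102 -0.095  0.001  0.162 -0.004]
6.67 [0.4478 0.0748 0.0815] yaw 3.91 z [ 0.0576 -0.0089 -0.9983] F [-0.66  0.88 -0.64] q [ 0.0203  0.2138  2.0201 -0.0134  0.8503 -0.0391] qd [-0.002 -0.09  -0.078 -0.003  0.147 -0.003]
```

```bash
python3 st.py; for i in 1 2 3 4 5 6; do python3 -c "
from rig import eyes
eyes.get_image('wrist')"; python3 st.py; done
```

```text
6.67 [0.4478 0.0748 0.0815] yaw 3.91 z [ 0.0576 -0.0089 -0.9983] F [-0.66  0.88 -0.64] q [ 0.0203  0.2138  2.0201 -0.0134  0.8503 -0.0391] qd [-0.002 -0.09  -0.078 -0.003  0.147 -0.003]
6.72 [0.4485 0.0748 0.0823] yaw 3.91 z [ 0.0596 -0.0089 -0.9982] F [0.75 0.5  0.58] q [ 0.0203  0.2127  2.019  -0.0134  0.8505 -0.0391] qd [ 0.     0.009  0.011  0.    -0.032  0.001]
6.77 [0.4483 0.0748 0.0818] yaw 3.9 z [ 0.0591 -0.0089 -0.9982] F [ 0.09 -0.    0.68] q [ 0.0202  0.2133  2.0199 -0.0134  0.8494 -0.039 ] qd [ 0.001  0.014  0.018  0.001 -0.016 -0.   ]
6.82 [0.4478 0.0748 0.0812] yaw 3.91 z [ 0.058  -0.0089 -0.9983] F [ 0.   -0.55 -0.81] q [ 0.0202  0.214   2.0208 -0.0134  0.8491 -0.0391] qd [ 0.001  0.013  0.017 -0.    -0.005 -0.   ]
6.87 [0.4473 0.0748 0.0807] yaw 3.91 z [ 0.0568 -0.0089 -0.9983] F [-0.15  0.38 -0.09] q [ 0.0202  0.2146  2.0215 -0.0134  0.8489 -0.0391] qd [ 0.001  0.009  0.012 -0.    -0.001  0.   ]
6.92 [0.447  0.0748 0.0804] yaw 3.91 z [ 0.056  -0.0089 -0.9984] F [ 0.58 -0.97  0.51] q [ 0.0202  0.215   2.0219 -0.0134  0.8488 -0.0391] qd [ 0.     0.007  0.008  0.001 -0.001 -0.001]
6.97 [0.4469 0.0748 0.0801] yaw 3.91 z [ 0.0555 -0.0089 -0.9984] F [-1.   -0.04 -0.56] q [ 0.0203  0.2154  2.0222 -0.0134  0.8488 -0.0391] qd [ 0.001  0.006  0.005  0.001 -0.001  0.002]
```

```bash
python3 -m inch '[[0.06,0,0,0,0]]' >/dev/null; python3 st.py; for i in 1 2 3 ; do python3 -m inch '[[0.06,0,0,-25,0]]' >/dev/null; python3 st.py; done;  for i in 1 2 3 ; do python3 -m inch '[[0.06,0,0,0,0]]' >/dev/null; python3 st.py; done
```

```text
7.05 [0.4466 0.0747 0.08  ] yaw 3.9 z [ 0.0551 -0.0089 -0.9984] F [0.34 0.3  0.08] q [ 0.0201  0.2154  2.0225 -0.0134  0.8488 -0.0391] qd [-0.003 -0.     0.     0.001  0.003 -0.001]
7.13 [0.4418 0.0748 0.1017] yaw 3.88 z [ 0.0454 -0.0092 -0.9989] F [ 0.24 -0.15  0.41] q [ 0.0204  0.1846  1.9939 -0.0127  0.9179 -0.0396] qd [ 0.007 -0.46  -0.448  0.008  0.88  -0.008]
7.22 [0.4396 0.0749 0.1262] yaw 3.88 z [ 0.0417 -0.0092 -0.9991] F [1.13 0.08 0.2 ] q [ 0.0209  0.1533  1.959  -0.0121  0.9878 -0.0401] qd [ 0.003 -0.35  -0.394  0.007  0.826 -0.005]
7.3 [0.4372 0.0751 0.151 ] yaw 3.87 z [ 0.0382 -0.0094 -0.9992] F [0.44 0.37 0.26] q [ 0.0214  0.1244  1.9217 -0.0117  1.0576 -0.0404] qd [ 0.006 -0.344 -0.465  0.006  0.824 -0.004]
7.38 [0.44   0.0752 0.1548] yaw 3.88 z [ 0.046  -0.0092 -0.9989] F [0.74 0.68 0.56] q [ 0.0215  0.1205  1.9158 -0.0116  1.0595 -0.0404] qd [-0.001  0.037  0.06  -0.    -0.034 -0.   ]
7.47 [0.4401 0.0752 0.1553] yaw 3.88 z [ 0.0469 -0.0091 -0.9989] F [-0.39  0.52 -0.29] q [ 0.0215  0.1196  1.9157 -0.0116  1.0596 -0.0404] qd [ 0.001 -0.031 -0.04   0.     0.014  0.   ]
7.55 [0.4402 0.0752 0.1552] yaw 3.88 z [ 0.0476 -0.0091 -0.9988] F [-0.66 -0.7  -0.54] q [ 0.0215  0.1195  1.916  -0.0116  1.0587 -0.0404] qd [-0.001  0.005  0.017 -0.001  0.002  0.002]
```

```bash
cat > settle.sh <<'E'
for i in 1 2 3 4 5 6; do python3 -c "
from rig import eyes
eyes.get_image('wrist')"; done; python3 st.py
E
python3 -m inch '[[0.06,0,0,-38,0],[0.06,0,0,-38,0],[0.06,0,0,-30,0]]' >/dev/null; python3 st.py; bash settle.sh; python3 -m inch '[[0.06,0,0,20,0],[0.06,0,0,20,0],[0.06,0,0,20,0],[0.06,0,0,20,0],[0.06,0,0,20,0]]' >/dev/null; python3 st.py; bash settle.sh; python3 -c "
from h import *
plan([.434,.073,.008],3.8,g=.06,step=25)"
```

```text
7.8 [0.4281 0.0758 0.2535] yaw 3.85 z [ 0.0215 -0.0097 -0.9997] F [ 1.59 -0.66  0.13] q [ 0.0236  0.0368  1.7473 -0.0105  1.3362 -0.0411] qd [ 0.008 -0.22  -0.638  0.004  0.906 -0.   ]
8.1 [0.4279 0.0758 0.2514] yaw 3.85 z [ 0.021  -0.0098 -0.9997] F [-0.35 -0.11  0.61] q [ 0.0236  0.0382  1.7511 -0.0105  1.3316 -0.041 ] qd [-0.002  0.004  0.003 -0.001  0.005  0.002]
8.52 [0.428  0.0747 0.1435] yaw 3.84 z [ 0.0159 -0.0098 -0.9998] F [-0.04 -0.08  0.16] q [ 0.0209  0.1305  1.9354 -0.0116  1.06   -0.0404] qd [-0.006  0.285  0.434 -0.005 -0.682  0.003]
8.82 [0.4302 0.0748 0.1468] yaw 3.84 z [ 0.0206 -0.0097 -0.9997] F [ 0.87 -0.84  0.55] q [ 0.021   0.1276  1.9293 -0.0116  1.0643 -0.0404] qd [ 0.002 -0.013 -0.011 -0.    -0.     0.001]
pos [0.4302 0.0748 0.1468] yaw 3.84 -> 3.8 n 6 F [ 0.9 -0.8  0.6] w 0.0451 t 8.8167
[0.06, 0.2, 0.1, 23.1, 0.01],[0.06, 0.2, 0.1, 23.1, 0.01],[0.06, 0.2, 0.1, 23.1, 0.01],[0.06, 0.2, 0.1, 23.1, 0.01],[0.06, 0.2, 0.1, 23.1, 0.01],[0.06, 0.2, 0.1, 23.1, 0.01],
```

```bash
python3 -m inch '[[0.06,0.3,0,21,0],[0.06,0.3,0,21,0],[0.06,0.3,0,21,0],[0.06,0.3,0,21,0]]' >/dev/null; bash settle.sh; python3 -c "
from h import *
p,s=snap('wrist');save(p,'c4');
for r in regions_of(p,'hook')[:1]:
    m=r['mask']; ys,xs=np.nonzero(m); print(r['confidence'],r['bbox'],[(k,xs[ys==k].min(),xs[ys==k].max()) for k in range(ys.min(),ys.max(),20)])
plan([.434,.073,.008],3.8,g=.06,step=20)
"
```

```text
9.45 [0.4436 0.0744 0.0711] yaw 3.87 z [ 0.0452 -0.0092 -0.9989] F [ 0.35 -0.31  0.63] q [ 0.0195  0.2284  2.0335 -0.0136  0.8347 -0.0388] qd [-0.    -0.005  0.003 -0.002 -0.005 -0.001]
0.93 [229.8, 3.4, 52.3, 345.4] [(0, np.int64(247), np.int64(255)), (20, np.int64(244), np.int64(260)), (40, np.int64(245), np.int64(260)), (60, np.int64(246), np.int64(261)), (80, np.int64(246), np.int64(261)), (100, np.int64(247), np.int64(261)), (120, np.int64(247), np.int64(262)), (140, np.int64(248), np.int64(262)), (160, np.int64(240), np.int64(271)), (180, np.int64(236), np.int64(277)), (200, np.int64(232), np.int64(279)), (220, np.int64(234), np.int64(280)), (240, np.int64(235), np.int64(279)), (260, np.int64(236), np.int64(280)), (280, np.int64(236), np.int64(279)), (300, np.int64(238), np.int64(279)), (320, np.int64(239), np.int64(279)), (340, np.int64(239), np.int64(279))]
pos [0.4433 0.0744 0.0709] yaw 3.87 -> 3.8 n 4 F [ 0.6 -0.7 -0. ] w 0.0448 t 9.55
[0.06, -3.0, 0.0, 15.6, 0.02],[0.06, -3.0, 0.0, 15.6, 0.02],[0.06, -3.0, 0.0, 15.6, 0.02],[0.06, -3.0, 0.0, 15.6, 0.02],
```

```bash
sleep 2
```

```text
(no output)
```

View pics/c4.png

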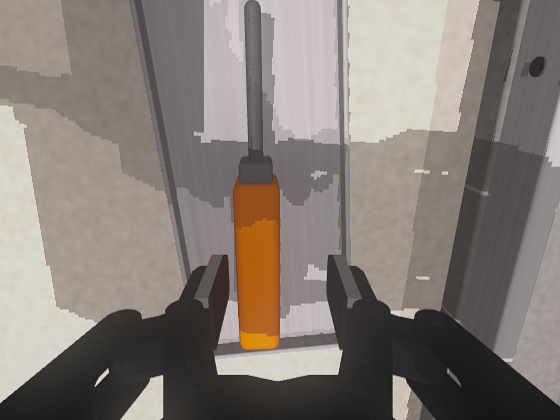

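The handle now runs from about (257,178) to (259,348), still left of centre. The tool leans forward by 0.045 rad.

```bash
python3 -c "
from h import *
p,s=snap('wrist')
P=back(p,[[178,257],[347,259.5]],.037,s); 
d=P[1]-P[0];u=-d/np.linalg.norm(d);y=np.degrees(np.arctan2(u[1],u[0]));print(P,np.linalg.norm(d),y)
g=P.mean(0)+.02*u; g[2]=.010; print(g); plan(g,y-90,g=.06,step=20)
"
```

```text
[[ 4.30965475e-01  1.09034486e-01  3.70000000e-02]
 [ 4.37852989e-01 -1.14018268e-04  3.70000000e-02]] 0.1093655969761829 93.61070429203751
[0.43314969 0.07442053 0.01      ]
pos [0.4431 0.0744 0.0707] yaw 3.87 -> 3.61 n 4 F [ 0.2 -0.6  0.1] w 0.0454 t 9.6
[0.06, -3.1, -0.4, 15.1, 0.06],[0.06, -3.1, -0.4, 15.1, 0.06],[0.06, -3.1, -0.3, 15.1, 0.06],[0.06, -3.1, -0.3, 15.1, 0.06],
```

```bash
python3 -m inch '[[0.06,-5,0,14,0],[0.06,-5,0,14,0],[0.06,-5,0,14,0]]' >/dev/null; bash settle.sh; python3 -c "
from h import *
plan([.4332,.0745,.009],3.6,g=.06,step=20)"
```

```text
10.15 [0.4362 0.0732 0.0326] yaw 3.89 z [ 0.0587 -0.0089 -0.9982] F [ 1.45 -0.31  1.06] q [ 0.017   0.2728  2.1086 -0.0154  0.7016 -0.039 ] qd [ 0.002 -0.003 -0.003 -0.    -0.003 -0.   ]
pos [0.4362 0.0732 0.0326] yaw 3.89 -> 3.6 n 2 F [ 1.5 -0.3  1.1] w 0.0455 t 10.15
[0.06, -2.2, -0.9, 11.7, 0.14],[0.06, -2.2, -0.9, 11.7, 0.14],
```

```bash
python3 -m inch '[[0.06,-3,-0.5,13,0],[0.06,-3,-0.5,13,0]]' >/dev/null; bash settle.sh
```

```text
10.62 [0.4362 0.0737 0.0094] yaw 3.89 z [ 0.0679 -0.0088 -0.9977] F [ 0.07 -0.42 -0.4 ] q [ 0.0182  0.3096  2.1434 -0.0172  0.6208 -0.0357] qd [ 0.001 -0.001  0.001 -0.001 -0.005  0.   ]
```

```bash
python3 -m inch '[[-1,0,0,0,0],[-1,0,0,0,0],[-1,0,0,0,0],[-1,0,0,0,0]]' 80; python3 st.py;bash settle.sh; python3 -c "
from h import *
p,s=snap('wrist');save(p,'c5');print(s['width'],s['contact_force'],s['moment'])"
```

```text
clock: 10.95
position: [0.4374, 0.0738, 0.0118]
ee_rot: [0.006, 0.999, 0.034, 0.035]
contact_force: [0.1, -0.0, -2.2]
width: 0.0249
10.95 [0.4374 0.0738 0.0118] yaw 3.88 z [ 0.0708 -0.0087 -0.9975] F [ 0.07 -0.04 -2.24] q [ 0.0182  0.3055  2.1405 -0.017   0.625  -0.0356] qd [-0.    -0.006 -0.004  0.002  0.005 -0.001]
11.25 [0.437  0.0737 0.0113] yaw 3.88 z [ 0.0698 -0.0087 -0.9975] F [-0.11  0.04 -1.18] q [ 0.0182  0.3063  2.1409 -0.017   0.6248 -0.0356] qd [-0.001 -0.    -0.001  0.    -0.    -0.001]
0.02520665108880136 [-0.11373861  0.04062748 -1.18311178] [ 0.02391017 -0.00808003  0.00980042]
```

```bash
sleep 2
```

```text
(no output)
```

View pics/c5.png

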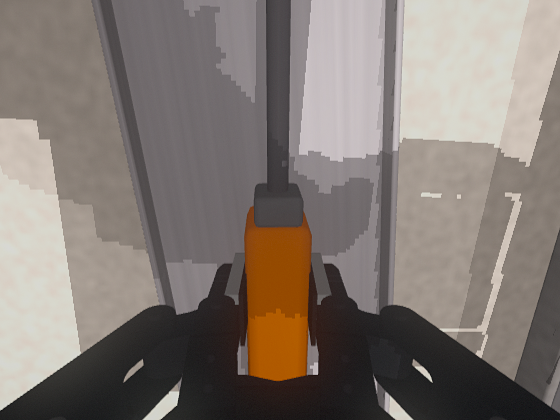

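The handle is held, with the width at 25 mm and the rod running straight up from it. Now I'll lift.

```bash
python3 -m inch '[[-1,0,0,-25,0],[-1,0,0,-35,0],[-1,0,0,-35,0],[-1,0,0,-35,0],[-1,0,0,-35,0]]'; bash settle.sh; python3 -c "
from h import *
p,s=snap('wrist');save(p,'c6');print(s['width'],s['contact_force'],s['moment'])
p,s=snap('top');save(p,'c6t')
for t,z in [('hook_toe',.16),('tray',.05),('tray_lip',.105),('tray_left',.06),('tray_right',.06),('guard',.05)]:
    r=mark_of(p,t)[:2]; print(t,[(np.round(x['point'],1).tolist(),back(p,x['point'],z)[0].round(4).tolist(),round(x['confidence'],2)) for x in r])
a=p['frame'][:,:,::-1]; cv2.imwrite('pics/c6z.png',cv2.resize(a[100:240,160:400],None,fx=3.3,fy=3.3,interpolation=cv2.INTER_CUBIC))
"
```

```text
clock: 11.72
position: [0.4187, 0.0749, 0.1736]
ee_rot: [0.005, 0.999, 0.033, 0.023]
contact_force: [0.9, -0.1, -1.7]
width: 0.0244
12.02 [0.4183 0.0748 0.1708] yaw 3.85 z [ 0.0437 -0.0092 -0.999 ] F [-0.4   0.57 -2.09] q [ 0.0218  0.0731  1.926  -0.0114  1.099  -0.0401] qd [-0.002  0.013  0.007 -0.001  0.    -0.001]
0.02473455878126146 [-0.39554626  0.56623189 -2.08944518] [-0.02073419  0.05172437  0.03057274]
hook_toe []
tray [([151.5, 333.5], [0.7372, -0.1487, 0.05], 0.82), ([177.5, 341.0], [0.6699, -0.1651, 0.05], 0.35)]
tray_lip [([179.2, 342.0], [0.6557, -0.1595, 0.105], 0.58)]
tray_left [([176.8, 317.2], [0.6712, -0.1043, 0.06], 0.83), ([144.4, 312.9], [0.7543, -0.0962, 0.06], 0.49)]
tray_right [([178.4, 361.3], [0.6646, -0.2143, 0.06], 0.93)]
guard [([145.3, 316.2], [0.7544, -0.1053, 0.05], 0.31)]
```

```bash
sleep 3
```

```text
(no output)
```

View pics/c6.png

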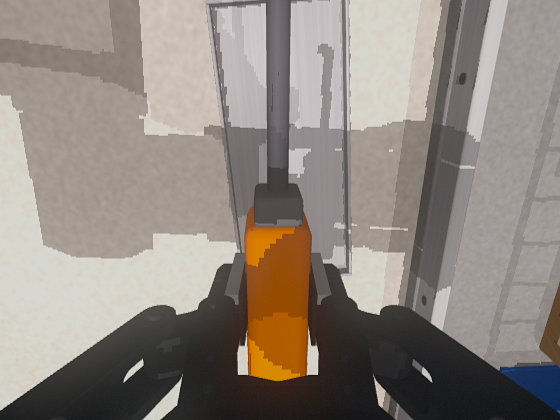

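View pics/c6z.png

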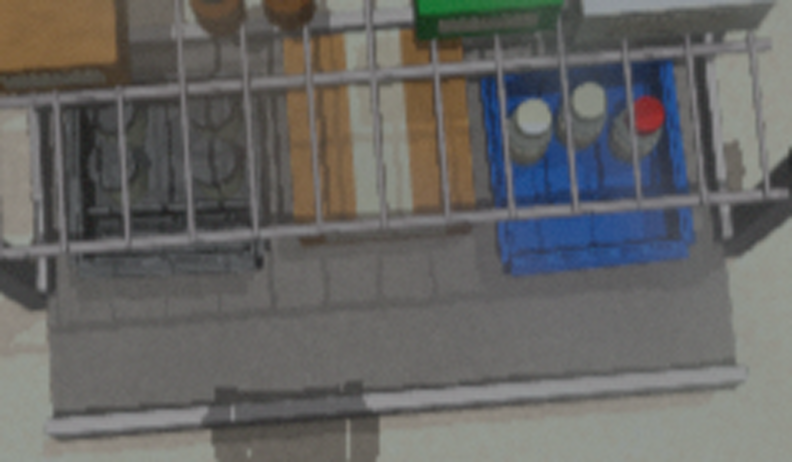

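The wrist view shows the hook held straight and clear of its tray. In the top crop, the blue tray's lip edge runs from (507,272) to (694,258) and the upper edge of the guard bar from (50,420) to (742,368).

```bash
python3 -c "
from h import *
p,s=snap('top')
f=lambda u,v:[100+v/3.3,160+u/3.3]
L=back(p,[f(505,272),f(695,257)],.105); print('lip edge',L.round(4)); d=L[0]-L[1];print(np.linalg.norm(d),np.degrees(np.arctan2(-d[0],d[1])))
G=back(p,[f(50,420),f(742,368)],.08); print('guard rear top',G.round(4)); d=G[0]-G[1];print(np.linalg.norm(d),np.degrees(np.arctan2(-d[0],d[1])))
G=back(p,[f(52,437),f(744,384)],.05); print('guard front bot',G.round(4))
# edge-normal direction distance of tray lip to guard
g=(back(p,[f(50,420),f(742,368)],.08)); u=(g[0]-g[1]);u/=np.linalg.norm(u); n=np.array([u[1],-u[0],0]); print('lip dist from guard rear', (L-g[0])@n, 'along', (L-g.mean(0))@u)
"
```

```text
lip edge [[ 0.6495 -0.0898  0.105 ]
 [ 0.6573 -0.2281  0.105 ]]
0.13846159500419097 3.2249393264908925
guard rear top [[ 0.5514  0.2462  0.08  ]
 [ 0.578  -0.2642  0.08  ]]
0.5111231526806853 2.988258367170542
guard front bot [[ 0.5408  0.2517  0.05  ]
 [ 0.5689 -0.2723  0.05  ]]
lip dist from guard rear [0.08044837 0.08102033] along [-0.08515636 -0.22361677]
```

```bash
python3 -c "
from h import *
plan([.44,-.165,.168],-86.7,n=13,g=-1)"
```

```text
pos [0.4196 0.0749 0.172 ] yaw 3.84 -> -86.7 n 13 F [ 0.7 -0.4 -1. ] w 0.0246 t 12.4667
[-1, 0.3, 18.5, 0.5, 6.96],[-1, 2.6, 18.3, 0.6, 6.96],[-1, 4.8, 17.9, 0.7, 6.96],[-1, 6.9, 17.2, 0.8, 6.96],[-1, 8.9, 16.2, 0.9, 6.96],[-1, 10.8, 15.0, 1.0, 6.96],[-1, 12.6, 13.6, 1.0, 6.96],[-1, 14.1, 11.9, 1.1, 6.96],[-1, 15.5, 10.1, 1.1, 6.96],[-1, 16.6, 8.2, 1.2, 6.96],[-1, 17.4, 6.1, 1.2, 6.96],[-1, 18.1, 4.0, 1.2, 6.96],[-1, 18.4, 1.7, 1.2, 6.96],
```

```bash
python3 -m inch '[[-1,0.3,18.5,0.5,7],[-1,2.6,18.3,0.6,7],[-1,4.8,18,0.7,7],[-1,7,17,0.8,7],[-1,9,16,0.9,7],[-1,11,15,1,7],[-1,12.5,13.5,1,7],[-1,14,12,1,7],[-1,15.5,10,1,7],[-1,16.5,8,1.2,7],[-1,17.5,6,1.2,7],[-1,18,4,1.2,7],[-1,18.5,1.7,1.2,7]]'; bash settle.sh; python3 -c "
from h import *
p,s=snap('wrist');save(p,'d1')
p,s=snap('scene');save(p,'d1s')
plan([.5656,-.163,.165],-86.7,g=-1,step=25)"
```

```text
clock: 13.55
position: [0.4364, -0.1725, 0.1617]
ee_rot: [-0.014, 0.711, -0.703, 0.019]
contact_force: [-0.3, -0.3, -1.6]
width: 0.0249
13.85 [ 0.4361 -0.1706  0.1616] yaw -88.86 z [ 0.047  -0.0061 -0.9989] F [ 0.1   0.07 -1.82] q [-0.5365  0.1451  1.8663  0.0212  1.0867  1.0049] qd [ 0.01  -0.005  0.004 -0.003 -0.001  0.003]
pos [ 0.4363 -0.1705  0.1617] yaw -88.85 -> -86.7 n 6 F [-0.8  0.  -1.7] w 0.0248 t 13.95
[-1, -0.8, -21.6, 0.5, -0.36],[-1, -0.7, -21.6, 0.5, -0.36],[-1, -0.6, -21.6, 0.5, -0.36],[-1, -0.4, -21.6, 0.5, -0.36],[-1, -0.3, -21.6, 0.5, -0.36],[-1, -0.1, -21.6, 0.5, -0.36],
```

```bash
sleep 3
```

```text
(no output)
```

View pics/d1.png

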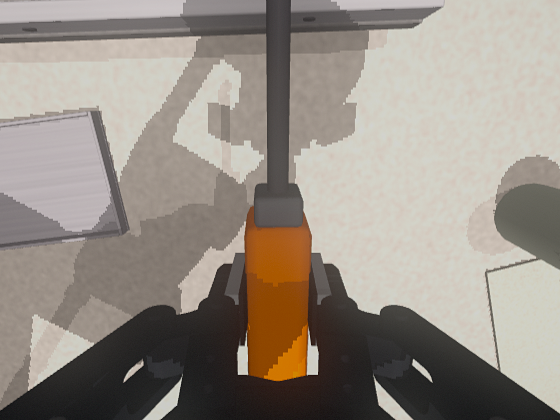

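View pics/d1s.png

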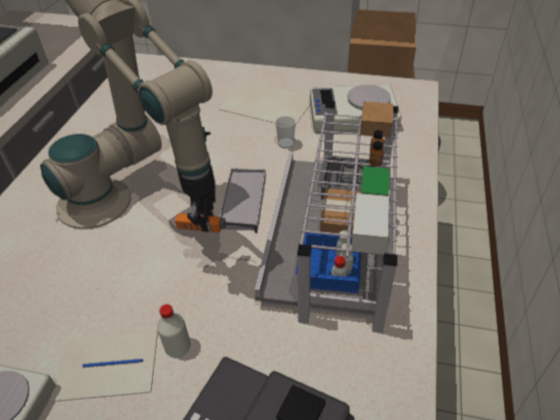

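The hook now points at the shelf. In the scene view its handle is near (200,222), and the wrist view shows the guard bar ahead at rows 0-40. I'll move forward over the guard.

```bash
python3 -m inch '[[-1,-0.8,-21,0,-0.5],[-1,-0.7,-21,0,-0.5],[-1,-0.6,-21,0,-0.5],[-1,-0.4,-21,0,-0.5]]'; bash settle.sh; python3 -c "
from h import *
for n in ['wrist','top','scene']:
    p,s=snap(n);
    for t,z in [('hook_toe',.158),('tray_lip',.105)]:
        r=mark_of(p,t)[:2]; print(n,t,[(np.round(x['point'],1).tolist(),back(p,x['point'],z,s)[0].round(4).tolist(),round(x['confidence'],2)) for x in r])
    a=p['frame'][:,:,::-1]
    if n=='top': a=cv2.resize(a[100:240,260:400],None,fx=4,fy=4,interpolation=cv2.INTER_CUBIC)
    if n=='scene': a=cv2.resize(a[180:320,200:400],None,fx=4,fy=4,interpolation=cv2.INTER_CUBIC)
    cv2.imwrite('pics/d2'+n+'.png',a)
plan([.5626,-.163,.165],-86.7,g=-1,step=25)"
```

```text
clock: 14.28
position: [0.5172, -0.1606, 0.1657]
ee_rot: [-0.013, 0.728, -0.685, 0.017]
contact_force: [1.0, -0.7, -2.0]
width: 0.0246
14.58 [ 0.5154 -0.1609  0.1652] yaw -86.59 z [ 0.0408 -0.0046 -0.9992] F [-0.61 -0.74 -1.03] q [-0.4405  0.249   1.7165  0.0146  1.1372  1.0648] qd [-0.009 -0.006  0.004 -0.    -0.002  0.001]
wrist hook_toe []
wrist tray_lip []
top hook_toe [([183.8, 344.8], [0.6355, -0.1577, 0.158], 0.84), ([246.8, 347.6], [0.4926, -0.1583, 0.158], 0.48)]
top tray_lip [([177.7, 341.7], [0.6594, -0.1589, 0.105], 0.71), ([278.8, 433.4], [0.4148, -0.3638, 0.105], 0.65)]
scene hook_toe [([234.0, 292.1], [0.6385, -0.1501, 0.158], 0.76)]
scene tray_lip [([252.1, 303.0], [0.6659, -0.1554, 0.105], 0.88)]
pos [ 0.5163 -0.1617  0.1655] yaw -86.66 -> -86.7 n 2 F [ 0.6 -0.5 -2.3] w 0.025 t 15.0333
[-1, 2.0, -23.0, 1.2, 0.02],[-1, 2.0, -23.0, 1.2, 0.02],
```

```bash
sleep 4
```

```text
(no output)
```

View pics/d2wrist.png

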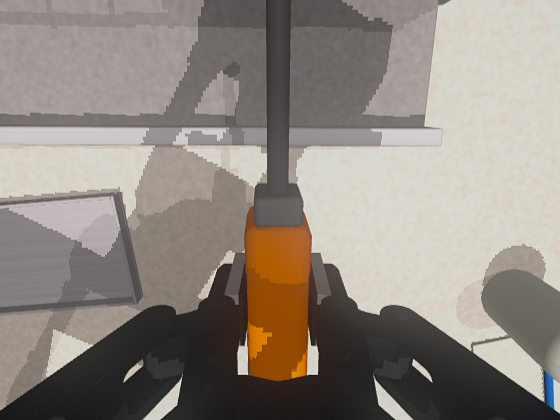

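View pics/d2top.png

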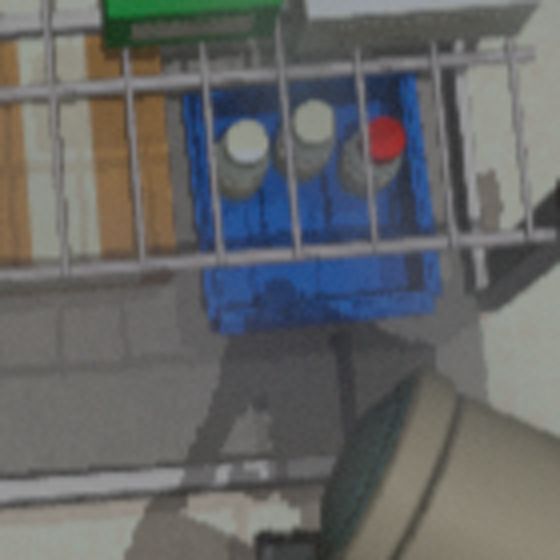

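View pics/d2scene.png

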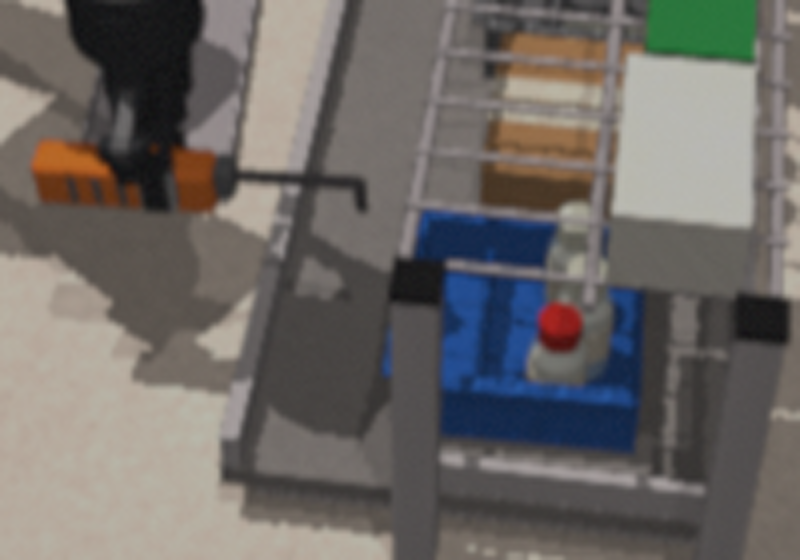

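The views show the toe hanging level just in front of the blue tray's lip. In the scene crop the toe is at (362,210), and in the top crop the rod end is at (342,335) with the lip edge at rows 313-330. It is lined up near the middle of the tray.

```bash
python3 -m inch '[[-1,0,-24,0,0],[-1,0,-24,0,0]]'; bash settle.sh; python3 -c "
from h import *
for n in ['top','scene']:
    p,s=snap(n);
    for t,z in [('hook_toe',.158),('tray_lip',.105)]:
        r=mark_of(p,t)[:2]; print(n,t,[(np.round(x['point'],1).tolist(),back(p,x['point'],z,s)[0].round(4).tolist(),round(x['confidence'],2)) for x in r])
    a=p['frame'][:,:,::-1]
    if n=='top': a=cv2.resize(a[100:240,260:400],None,fx=4,fy=4,interpolation=cv2.INTER_CUBIC)
    if n=='scene': a=cv2.resize(a[180:320,200:400],None,fx=4,fy=4,interpolation=cv2.INTER_CUBIC)
    cv2.imwrite('pics/d3'+n+'.png',a)
"
```

```text
clock: 15.2
position: [0.5599, -0.1586, 0.1674]
ee_rot: [-0.011, 0.727, -0.687, 0.015]
contact_force: [1.1, -0.3, -0.1]
width: 0.025
15.5 [ 0.5589 -0.1582  0.1667] yaw -86.72 z [ 0.0349 -0.0036 -0.9994] F [ 0.53  0.92 -1.44] q [-0.4022  0.3092  1.6238  0.0112  1.1751  1.1071] qd [-0.003 -0.007  0.004  0.    -0.002  0.001]
top hook_toe [([166.7, 342.2], [0.6752, -0.1533, 0.158], 0.58), ([273.4, 238.5], [0.4392, 0.0867, 0.158], 0.54)]
top tray_lip [([177.0, 342.8], [0.661, -0.1616, 0.105], 0.84)]
scene hook_toe [([236.4, 305.7], [0.6714, -0.1515, 0.158], 0.67), ([195.3, 242.4], [0.4866, -0.0431, 0.158], 0.29)]
scene tray_lip [([250.5, 302.4], [0.6635, -0.1507, 0.105], 0.84)]
```

```bash
sleep 4
```

```text
(no output)
```

View pics/d3top.png

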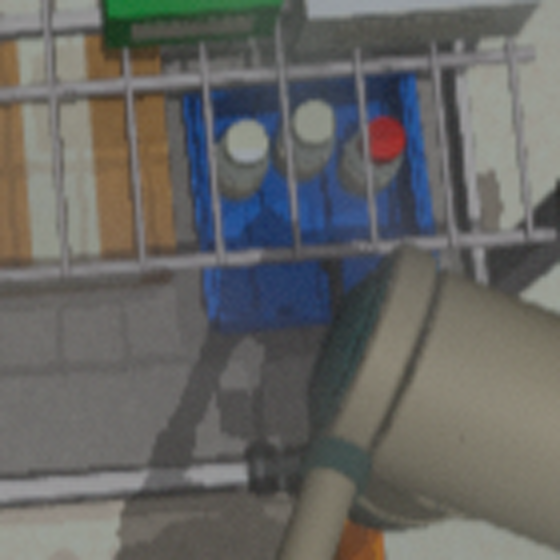

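View pics/d3scene.png

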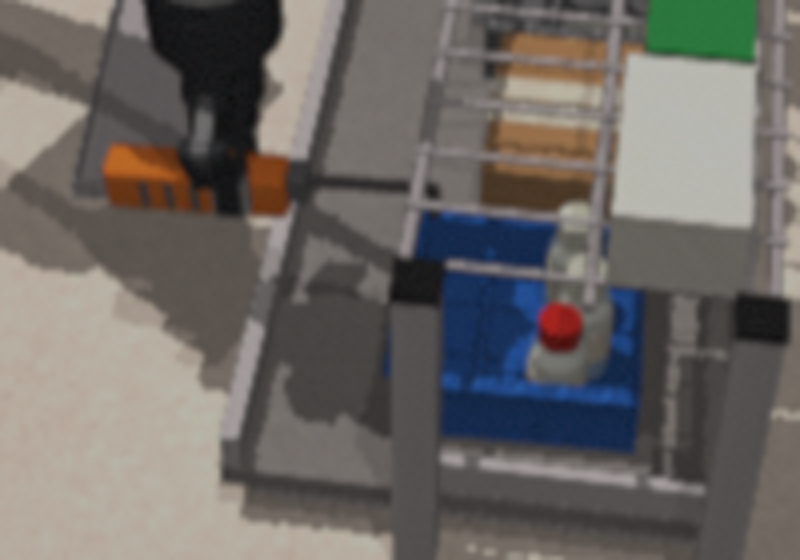

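The top view shows the toe position behind the lip but hidden by the arm. The scene crop shows the rod end at about (435,195), past the lip. From the arm pose and the measured lip, the toe should be about 27 mm behind the lip edge, so I'll go down in steps.

```bash
python3 -m inch '[[-1,0,-2,18,0],[-1,0,-2,18,0]]'; bash settle.sh; python3 -c "
from h import *
plan([.562,-.1582,.105],-86.7,g=-1,step=15)"
```

```text
clock: 15.97
position: [0.5671, -0.1597, 0.1351]
ee_rot: [-0.013, 0.727, -0.687, 0.019]
contact_force: [-0.2, 0.9, -1.7]
width: 0.0247
16.27 [ 0.5673 -0.1597  0.1356] yaw -86.76 z [ 0.0446 -0.0076 -0.999 ] F [ 0.55  0.65 -1.74] q [-0.3988  0.3418  1.6587  0.0116  1.097   1.1101] qd [-0.001 -0.004 -0.003 -0.    -0.001  0.   ]
pos [ 0.5673 -0.1597  0.1356] yaw -86.76 -> -86.7 n 3 F [ 0.5  0.7 -1.7] w 0.0248 t 16.2667
[-1, -0.7, 2.2, 10.1, -0.02],[-1, -0.7, 2.2, 10.1, -0.02],[-1, -0.7, 2.2, 10.1, -0.02],
```

```bash
python3 -m inch '[[-1,-0.5,2.5,10,0],[-1,-0.5,2.5,10,0],[-1,-0.5,2.5,10,0]]'; bash settle.sh; python3 -c "
from h import *
p,s=snap('scene');a=p['frame'][:,:,::-1]
cv2.imwrite('pics/d4.png',cv2.resize(a[180:320,200:400],None,fx=4,fy=4,interpolation=cv2.INTER_CUBIC))
R0,c=campose(p)
# predicted toe pixel for candidate heights
q=s['ee_rot'];M=R.from_quat([q[1],q[2],q[3],q[0]]).as_matrix()
T=s['position']+M@np.array([0,-.121,-.0083+.0083]);print('toe if aligned',T+M@np.array([0,0,-.0083])*-1*0, T)
for z in (.08,.09,.1,.11): print(z,((proj(p,[[T[0],T[1],z]])[0]-[200,180])*4).round(0))
"; sleep 3
```

```text
clock: 16.52
position: [0.5644, -0.1604, 0.1088]
ee_rot: [-0.014, 0.727, -0.686, 0.024]
contact_force: [-0.4, -0.0, -1.6]
width: 0.0248
16.82 [ 0.5645 -0.1603  0.109 ] yaw -86.76 z [ 0.054  -0.0116 -0.9985] F [ 0.34 -1.12 -1.04] q [-0.4018  0.3583  1.7084  0.0123  1.0206  1.1058] qd [ 0.001 -0.001 -0.005  0.001  0.     0.001]
toe if aligned [ 0.68510578 -0.15340189  0.11548569] [ 0.68510578 -0.15340189  0.11548569]
0.08 [443. 317.]
0.09 [444. 307.]
0.1 [444. 296.]
0.11 [444. 285.]
```

View pics/d4.png

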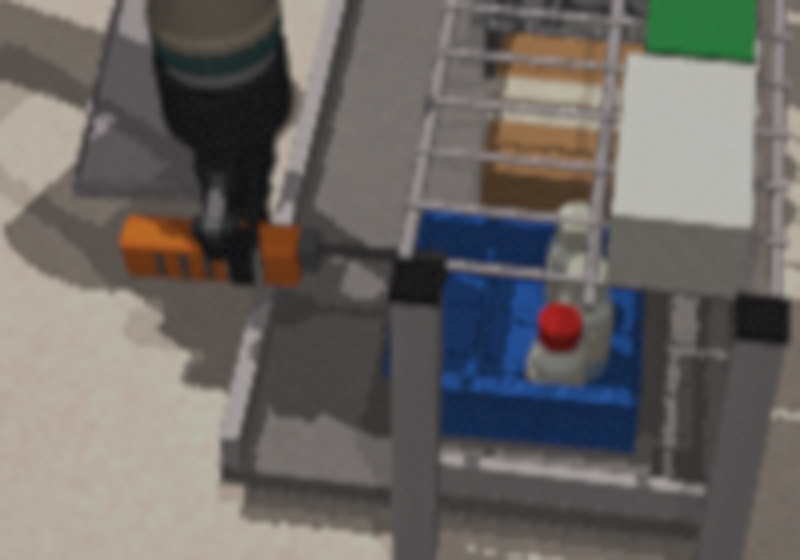

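```bash
python3 -c "
from h import *
p,s=snap('scene')
for z in (.15,.155,.16,.165,.17): print(z,proj(p,[[.637,-.155,z]])[0].round(1), 'lip', )
for z in (.15,.155,.16,.165,.17): print(z,proj(p,[[.633,-.155,z]])[0].round(1))
# lip top corners as seen in scene 
print(proj(p,[[.6495,-.0898,.105],[.6573,-.2281,.105]]))
"
```

```text
0.15 [291.1 237.7] lip
0.155 [291.1 236.3] lip
0.16 [291.  234.8] lip
0.165 [291.  233.4] lip
0.17 [291.  231.9] lip
0.15 [289.4 237.5]
0.155 [289.4 236. ]
0.16 [289.4 234.6]
0.165 [289.3 233.1]
0.17 [289.3 231.7]
[[301.53433846 231.63721685]
 [293.45916473 274.94804068]]
```

```bash
python3 -m inch '[[-1,-0.3,1.5,8.5,0],[-1,-0.3,1.5,8.5,0]]'; bash settle.sh; for i in 1 2 3 4 5; do python3 -c "
from h import *
p,s=snap('wrist'); print(s['contact_force'],s['moment'])"; done; python3 -c "
from h import *
p,s=snap('top');a=p['frame'][:,:,::-1]
cv2.imwrite('pics/d5t.png',cv2.resize(a[100:240,260:400],None,fx=4,fy=4,interpolation=cv2.INTER_CUBIC))
p,s=snap('wrist');save(p,'d5w')"; sleep 3
```

```text
clock: 17.08
position: [0.5646, -0.1609, 0.0937]
ee_rot: [-0.015, 0.727, -0.686, 0.027]
contact_force: [0.2, -0.2, -1.3]
width: 0.0248
17.38 [ 0.5643 -0.1608  0.0936] yaw -86.76 z [ 0.0586 -0.0135 -0.9982] F [ 0.21  0.03 -0.42] q [-0.4028  0.3716  1.7323  0.0128  0.9785  1.1041] qd [ 0.001 -0.003 -0.004  0.001  0.002 -0.   ]
[ 0.21433157  0.02815082 -0.421175  ] [ 0.02812417 -0.01745836  0.01710514]
[-0.78041543  0.34889635 -1.22263531] [-0.01683195  0.01291527  0.001572  ]
[-0.2023512  -0.77136348 -1.76889959] [ 0.02959599  0.04176082 -0.02376457]
[ 0.42183237  0.26765508 -0.667384  ] [0.01621817 0.09591127 0.04817652]
[-1.00726124 -1.02613277 -1.72113416] [-0.02409852  0.08962869  0.00834183]
```

View pics/d5t.png

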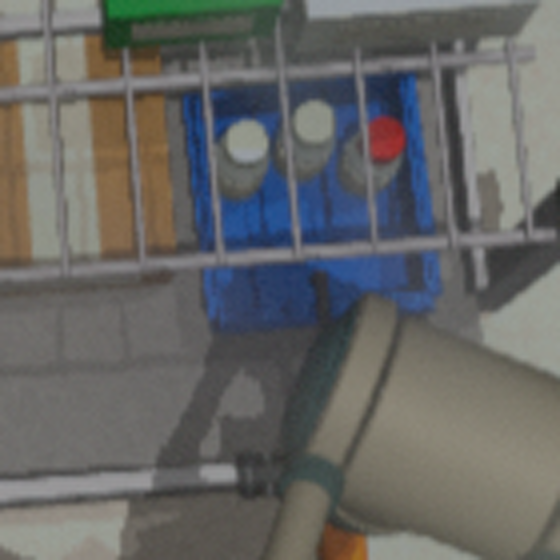

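View pics/d5w.png

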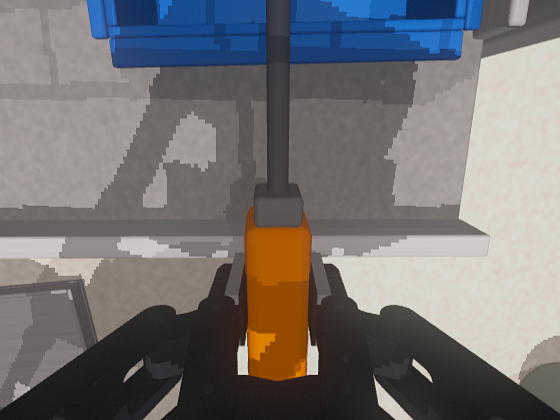

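The top crop shows the rod end at (322,275), inside the blue tray behind the lip. The wrist view shows the lip edge at rows 58-66 under the rod and the guard bar at rows 222-255.

```bash
python3 -c "
from h import *
p,s=snap('wrist')
L=back(p,[[66,112],[58,462],[42,110],[30,466]],.105,s);print('lip lines',L.round(4))
G=back(p,[[237,100],[237,440]],.08,s);print('guard rear-top?',G.round(4)); G=back(p,[[221,100],[221,440]],.08,s);print(G.round(4))
p,s=snap('top')
print('rod end',back(p,[[168,340.5],[169.5,340.5]],.118).round(4))
F=np.mean([manip.get_state()['contact_force']],0)
"
```

```text
lip lines [[ 0.6476 -0.0952  0.105 ]
 [ 0.658  -0.2243  0.105 ]
 [ 0.6557 -0.095   0.105 ]
 [ 0.6675 -0.2239  0.105 ]]
guard rear-top? [[ 0.5704 -0.0733  0.08  ]
 [ 0.579  -0.2422  0.08  ]]
[[ 0.5787 -0.0739  0.08  ]
 [ 0.5873 -0.2408  0.08  ]]
rod end [[ 0.6804 -0.155   0.118 ]
 [ 0.6768 -0.1549  0.118 ]]
```

```bash
python3 -m inch '[[-1,-0.2,2,2.5,0],[-1,-0.2,2,0.5,0]]'; bash settle.sh; python3 -m inch '[[-1,-0.1,2,0,0],[-1,-0.1,2,0,0]]'; bash settle.sh;  python3 -m inch '[[-1,-0.1,2,0,0],[-1,-0.1,2,0,0]]'; bash settle.sh
```

```text
clock: 18.0
position: [0.5608, -0.1608, 0.0906]
ee_rot: [-0.015, 0.727, -0.686, 0.026]
contact_force: [-0.3, 0.5, -2.6]
width: 0.0247
18.3 [ 0.5612 -0.1609  0.0911] yaw -86.75 z [ 0.0605 -0.0142 -0.9981] F [-0.1  -0.42 -2.14] q [-0.4052  0.3696  1.7437  0.0131  0.9671  1.1013] qd [ 0.001  0.001 -0.002 -0.     0.001 -0.001]
clock: 18.47
position: [0.5576, -0.1611, 0.0909]
ee_rot: [-0.016, 0.727, -0.686, 0.027]
contact_force: [-0.4, -0.3, -2.0]
width: 0.0247
18.77 [ 0.5578 -0.1611  0.091 ] yaw -86.75 z [ 0.0615 -0.0145 -0.998 ] F [ 0.23  0.19 -1.55] q [-0.408   0.3649  1.7518  0.0135  0.9626  1.0981] qd [ 0.001  0.001 -0.001  0.    -0.     0.002]
clock: 18.93
position: [0.5545, -0.1613, 0.0909]
ee_rot: [-0.016, 0.727, -0.686, 0.028]
contact_force: [1.8, 0.7, -1.7]
width: 0.025
19.23 [ 0.5544 -0.1613  0.0909] yaw -86.75 z [ 0.0626 -0.0148 -0.9979] F [ 1.6   0.88 -1.11] q [-0.4109  0.3604  1.7598  0.014   0.9581  1.0949] qd [-0.     0.001  0.001 -0.002  0.     0.   ]
```

The force along x has risen to about +1.7 N, so the toe is touching the front wall. Now I'll pull.

```bash
for k in 1 2 3; do python3 -m inch '[[-1,-0.1,2.5,0,0],[-1,-0.1,2.5,0,0]]' >/dev/null; python3 st.py; done; bash settle.sh
```

```text
19.4 [ 0.5508 -0.1617  0.0908] yaw -86.75 z [ 0.0654 -0.0154 -0.9977] F [ 3.16  0.75 -3.53] q [-0.4145  0.3548  1.7696  0.015   0.9512  1.0906] qd [-0.021 -0.033  0.059  0.009 -0.04  -0.026]
19.57 [ 0.546  -0.1619  0.0906] yaw -86.75 z [ 0.0668 -0.0158 -0.9976] F [ 2.28  1.1  -2.61] q [-0.4187  0.3485  1.7808  0.0157  0.9449  1.086 ] qd [-0.025 -0.038  0.068  0.005 -0.038 -0.028]
19.73 [ 0.5408 -0.1622  0.0904] yaw -86.76 z [ 0.0677 -0.016  -0.9976] F [ 3.61 -0.46 -2.09] q [-0.4231  0.3419  1.7925  0.0163  0.9389  1.0814] qd [-0.027 -0.042  0.069  0.003 -0.035 -0.028]
20.03 [ 0.5404 -0.162   0.0903] yaw -86.75 z [ 0.066  -0.0157 -0.9977] F [-0.35  0.05 -0.61] q [-0.423   0.3422  1.7924  0.0159  0.9404  1.0816] qd [ 0.001  0.003 -0.001  0.001 -0.    -0.002]
```

```bash
for k in 1 2 3 4; do python3 -m inch '[[-1,-0.1,3,0,0],[-1,-0.1,3,0,0],[-1,-0.1,3,0,0]]' >/dev/null; python3 st.py; done; bash settle.sh; python3 -c "
from h import *
p,s=snap('wrist');save(p,'e1')
for t in ['tray']:
    r=regions_of(p,t)[:1]; print([(x['confidence'],x['bbox']) for x in r])
p,s=snap('scene');a=p['frame'][:,:,::-1]
cv2.imwrite('pics/e1s.png',cv2.resize(a[180:320,200:400],None,fx=4,fy=4,interpolation=cv2.INTER_CUBIC))"; sleep 3
```

```text
20.28 [ 0.5331 -0.1626  0.09  ] yaw -86.75 z [ 0.0701 -0.0164 -0.9974] F [ 2.52 -0.01 -1.95] q [-0.4303  0.3318  1.8106  0.0179  0.9287  1.0729] qd [-0.03  -0.045  0.078  0.005 -0.042 -0.035]
20.53 [ 0.5241 -0.163   0.0896] yaw -86.76 z [ 0.0721 -0.0169 -0.9973] F [ 3.32  0.92 -2.97] q [-0.4385  0.3202  1.8308  0.0193  0.9181  1.0638] qd [-0.035 -0.046  0.081  0.005 -0.04  -0.037]
20.78 [ 0.5147 -0.1634  0.0894] yaw -86.78 z [ 0.0738 -0.0174 -0.9971] F [ 2.45  0.7  -0.52] q [-0.4473  0.3082  1.8511  0.0206  0.9082  1.0544] qd [-0.035 -0.048  0.08   0.006 -0.038 -0.038]
21.03 [ 0.5053 -0.1639  0.089 ] yaw -86.8 z [ 0.0753 -0.0179 -0.997 ] F [ 3.12  0.35 -0.45] q [-0.4565  0.2964  1.8711  0.0219  0.8986  1.0446] qd [-0.036 -0.046  0.081  0.006 -0.039 -0.039]
21.33 [ 0.5047 -0.1636  0.0887] yaw -86.77 z [ 0.0731 -0.0173 -0.9972] F [ 0.83  0.23 -1.47] q [-0.4562  0.2969  1.8713  0.0214  0.9001  1.0448] qd [ 0.002  0.001 -0.     0.001 -0.001  0.001]
[(0.87, [85.0, 0.0, 388.5, 41.6])]
```

View pics/e1.png

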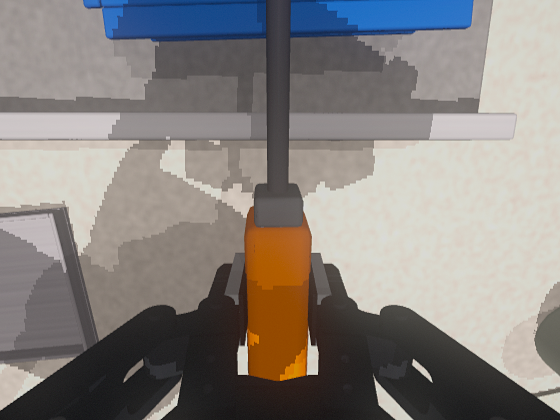

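View pics/e1s.png

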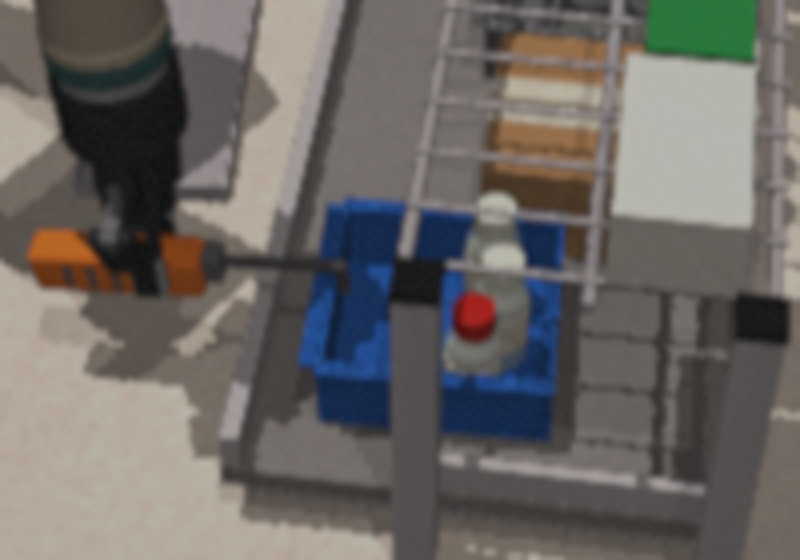

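The scene crop shows the tray drawn well forward, with the toe at (345,275) behind the lip and the bottles upright. In the wrist view the lip edge is at rows 27-40 and the guard at rows 113-138.

```bash
python3 -c "
from h import *
p,s=snap('wrist')
L=back(p,[[39,112],[26,470]],.105,s);G=back(p,[[113,100],[113,450]],.08,s);G2=back(p,[[113,100],[113,450]],.05,s);print(L.round(4),G.round(4),G2.round(4))"
for k in 1 2 3; do python3 -m inch '[[-1,-0.1,2.8,-0.1,0],[-1,-0.1,2.8,-0.1,0],[-1,-0.1,2.8,-0.1,0]]' >/dev/null; python3 st.py; done
```

```text
[[ 0.5963 -0.1002  0.105 ]
 [ 0.6083 -0.226   0.105 ]] [[ 0.5707 -0.0825  0.08  ]
 [ 0.5795 -0.237   0.08  ]] [[ 0.5704 -0.0683  0.05  ]
 [ 0.5808 -0.2524  0.05  ]]
21.78 [ 0.4982 -0.164   0.0884] yaw -86.77 z [ 0.0771 -0.0179 -0.9969] F [ 2.93  0.63 -2.13] q [-0.4637  0.2876  1.8872  0.0238  0.89    1.0356] qd [-0.034 -0.042  0.07   0.006 -0.035 -0.038]
22.03 [ 0.4896 -0.1644  0.0882] yaw -86.78 z [ 0.0785 -0.0183 -0.9967] F [ 2.54 -0.03 -1.63] q [-0.4726  0.2766  1.9052  0.0252  0.8817  1.0258] qd [-0.037 -0.043  0.073  0.005 -0.032 -0.038]
22.28 [ 0.4804 -0.1647  0.088 ] yaw -86.8 z [ 0.0793 -0.0185 -0.9967] F [ 3.05 -0.78 -2.58] q [-0.4821  0.2652  1.9235  0.0266  0.8742  1.0156] qd [-0.039 -0.046  0.073  0.004 -0.031 -0.04 ]
```

```bash
for k in 1 2 3; do python3 -m inch '[[-1,-0.1,1.2,-0.1,0],[-1,-0.1,1.2,-0.1,0]]' >/dev/null; python3 st.py; done
```

```text
22.45 [ 0.4773 -0.1646  0.0881] yaw -86.82 z [ 0.0793 -0.0185 -0.9967] F [ 2.8  -0.09 -2.46] q [-0.4851  0.2611  1.9294  0.0269  0.8724  1.0128] qd [-0.019 -0.022  0.036  0.001 -0.007 -0.018]
22.62 [ 0.4745 -0.1646  0.0882] yaw -86.82 z [ 0.0793 -0.0186 -0.9967] F [ 2.77 -0.02 -1.65] q [-0.4877  0.2576  1.9346  0.0271  0.8707  1.0101] qd [-0.016 -0.019  0.031  0.002 -0.01  -0.016]
22.78 [ 0.4719 -0.1645  0.0881] yaw -86.82 z [ 0.0793 -0.0186 -0.9967] F [ 3.22  0.6  -2.1 ] q [-0.4902  0.2543  1.9396  0.0274  0.869   1.0073] qd [-0.015 -0.019  0.03   0.003 -0.012 -0.017]
```

```bash
for k in 1 2 3 4 5 6; do python3 -m inch '[[-1,-0.1,0.8,-0.1,0]]' >/dev/null; python3 st.py | cut -c1-110; done
```

```text
22.87 [ 0.471  -0.1645  0.0882] yaw -86.82 z [ 0.0792 -0.0186 -0.9967] F [ 3.01 -0.92 -1.99] q [-0.491   0.253
22.95 [ 0.4701 -0.1644  0.0882] yaw -86.82 z [ 0.0792 -0.0186 -0.9967] F [ 1.88  0.26 -2.24] q [-0.4919  0.252
23.03 [ 0.4696 -0.1644  0.0883] yaw -86.83 z [ 0.0801 -0.0187 -0.9966] F [ 4.07  0.56 -2.52] q [-0.4926  0.250
23.12 [ 0.4691 -0.1644  0.0884] yaw -86.83 z [ 0.0808 -0.0189 -0.9966] F [ 2.85  0.62 -3.43] q [-0.4933  0.249
23.2 [ 0.4685 -0.1644  0.0884] yaw -86.83 z [ 0.0811 -0.019  -0.9965] F [ 3.89 -1.34 -2.99] q [-0.494   0.2488
23.28 [ 0.4679 -0.1645  0.0885] yaw -86.84 z [ 0.0817 -0.0192 -0.9965] F [ 6.06 -0.45 -3.04] q [-0.4947  0.247
```

```bash
for k in 1 2 3 4; do python3 -c "
from rig import eyes
eyes.get_image('wrist')"; python3 st.py | cut -c1-110; done
```

```text
23.33 [ 0.4679 -0.1645  0.0885] yaw -86.84 z [ 0.0819 -0.0192 -0.9965] F [ 4.72  0.13 -3.33] q [-0.4948  0.247
23.38 [ 0.4679 -0.1645  0.0885] yaw -86.84 z [ 0.0818 -0.0192 -0.9965] F [ 5.77  0.02 -3.65] q [-0.4947  0.247
23.43 [ 0.4679 -0.1645  0.0885] yaw -86.84 z [ 0.0816 -0.0191 -0.9965] F [ 3.71  0.17 -3.7 ] q [-0.4947  0.247
23.48 [ 0.4679 -0.1645  0.0885] yaw -86.84 z [ 0.0816 -0.0192 -0.9965] F [ 4.55 -0.49 -2.61] q [-0.4947  0.247
```

```bash
cat > rd.py <<'E'
from h import *
F=[]
for i in range(4):
    F.append(manip.get_state()["contact_force"]); eyes.get_image("wrist")
s=manip.get_state(); print(round(s["clock"],2),s["position"].round(4),"Fmean",np.mean(F,0).round(2),"sd",np.std(F,0).round(2),"w",round(s["width"],4))
E
for k in 1 2 ; do python3 -m inch '[[-1,0,0.8,0,0]]' >/dev/null; python3 st.py | cut -c1-110; done; python3 rd.py; python3 -c "
from h import *
p,s=snap('wrist');save(p,'e2')
p,s=snap('scene');a=p['frame'][:,:,::-1]
cv2.imwrite('pics/e2s.png',cv2.resize(a[180:320,200:400],None,fx=4,fy=4,interpolation=cv2.INTER_CUBIC))"; sleep 3
```

```text
23.57 [ 0.4679 -0.1646  0.0885] yaw -86.85 z [ 0.083  -0.0192 -0.9964] F [ 6.61  1.57 -4.84] q [-0.4954  0.247
23.65 [ 0.4678 -0.1646  0.0886] yaw -86.85 z [ 0.0845 -0.0191 -0.9962] F [ 6.78  0.06 -4.75] q [-0.4961  0.246
23.85 [ 0.4678 -0.1646  0.0885] Fmean [ 6.92  0.96 -4.78] sd [0.19 0.58 0.2 ] w 0.0248
```

View pics/e2.png

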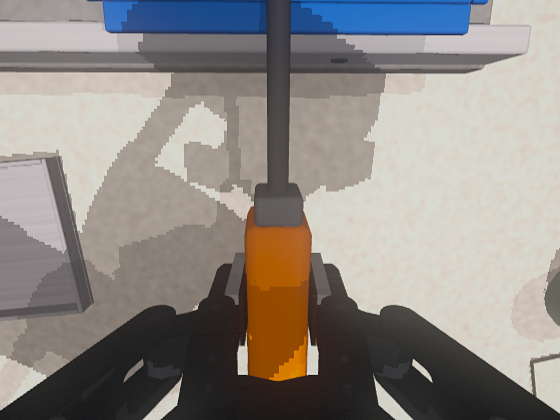

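View pics/e2s.png

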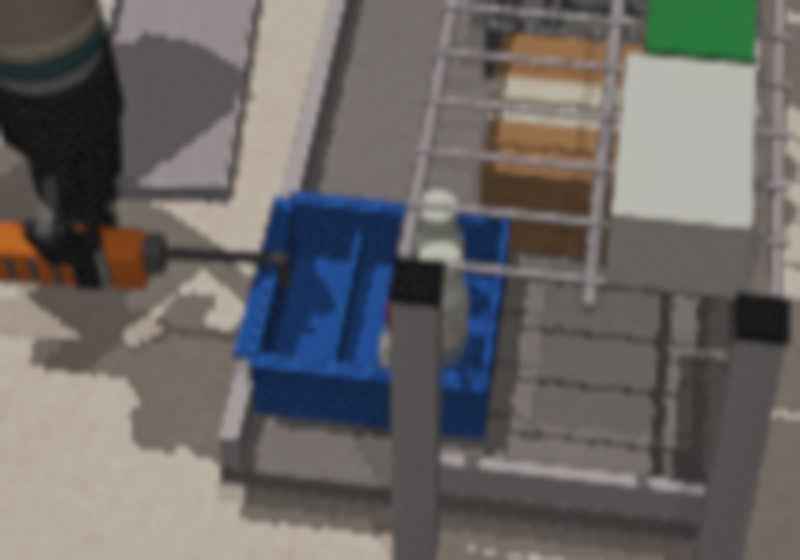

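The tray is up against the guard and square to it: the lip edge at row 33 is parallel to the bar, the bottles are upright, and the tool stays at x=0.4678 m while the force climbs. The pull reads 6.9 N with about 3 N of lift on the lip, so I'll ease the lift and add a little pull.

```bash
python3 -m inch '[[-1,0,0.8,0.4,0]]' >/dev/null; python3 st.py | cut -c1-110;python3 rd.py
```

```text
24.03 [ 0.4679 -0.1646  0.0882] yaw -86.85 z [ 0.0858 -0.0191 -0.9961] F [ 6.    1.32 -4.32] q [-0.4965  0.246
24.23 [ 0.4679 -0.1646  0.0882] Fmean [ 6.04  0.6  -3.82] sd [0.41 0.49 0.35] w 0.0253
```

```bash
python3 -m inch '[[-1,0,1.0,0.2,0]]' >/dev/null; python3 rd.py; python3 -m inch '[[-1,0,1.0,0.2,0]]' >/dev/null; python3 rd.py
```

```text
24.52 [ 0.4679 -0.1646  0.088 ] Fmean [ 6.72  1.17 -4.08] sd [0.66 0.18 0.71] w 0.0248
24.8 [ 0.4679 -0.1646  0.0879] Fmean [ 6.65  1.32 -4.57] sd [0.17 0.58 0.57] w 0.0246
```

```bash
python3 -m inch '[[-1,0,1.3,0.2,0]]' >/dev/null; python3 rd.py; python3 -m inch '[[-1,0,1.3,0.2,0]]' >/dev/null; python3 rd.py
```

```text
25.08 [ 0.4679 -0.1646  0.0878] Fmean [ 7.32  1.24 -4.13] sd [0.69 0.54 0.18] w 0.0246
25.37 [ 0.468  -0.1646  0.0876] Fmean [ 7.86  0.49 -5.22] sd [0.37 0.36 0.39] w 0.0251
```

```bash
python3 rd.py; python3 rd.py; python3 rd.py; python3 st.py
```

```text
25.57 [ 0.468  -0.1646  0.0876] Fmean [ 7.68  1.33 -4.6 ] sd [0.24 0.29 0.31] w 0.0246
25.77 [ 0.4679 -0.1646  0.0876] Fmean [ 8.18  1.16 -4.73] sd [0.35 0.46 0.46] w 0.0247
25.97 [ 0.468  -0.1646  0.0876] Fmean [ 7.55  1.83 -5.07] sd [0.34 0.37 0.38] w 0.0248
25.97 [ 0.468  -0.1646  0.0876] yaw -86.88 z [ 0.0944 -0.0189 -0.9954] F [ 7.93  2.   -4.64] q [-0.4999  0.2438  1.9589  0.0383  0.8472  0.9912] qd [-0.    -0.001 -0.001  0.    -0.001  0.001]
```

Held at about 7.8 N for 0.8 s. Now I'll unhook: forward off the wall, then up.

```bash
python3 -m inch '[[-1,0,-1.5,0,0],[-1,0,-2.5,0,0],[-1,0,-3,0,0],[-1,0,-3,0,0],[-1,0,-3,0,0]]' >/dev/null; python3 st.py; bash settle.sh; python3 rd.py
```

```text
26.38 [ 0.4756 -0.1618  0.0872] yaw -86.76 z [ 0.0819 -0.015  -0.9965] F [-0.4   0.5  -1.56] q [-0.4848  0.2584  1.9368  0.0326  0.8672  1.0085] qd [ 0.042  0.042 -0.07  -0.01   0.043  0.049]
26.68 [ 0.4759 -0.162   0.0873] yaw -86.76 z [ 0.083  -0.0154 -0.9964] F [ 0.31  0.29 -0.76] q [-0.485   0.2581  1.9368  0.033   0.8662  1.0081] qd [ 0.001 -0.002  0.001 -0.001 -0.    -0.001]
26.88 [ 0.476  -0.1621  0.0874] Fmean [-0.19  0.26 -1.41] sd [0.32 0.28 0.44] w 0.0246
```

```bash
python3 -m inch '[[-1,0,-3,0,0],[-1,0,-4,-5,0],[-1,0,-3,-8,0],[-1,0,-3,-12,0],[-1,0,-3,-16,0],[-1,0,-2,-20,0],[-1,0,-2,-25,0]]' >/dev/null; python3 st.py; bash settle.sh; python3 rd.py;  python3 -c "
from h import *
p,s=snap('wrist');save(p,'f1')
p,s=snap('scene');a=p['frame'][:,:,::-1]
cv2.imwrite('pics/f1s.png',cv2.resize(a[180:320,200:400],None,fx=4,fy=4,interpolation=cv2.INTER_CUBIC))"; sleep 3
```

```text
27.47 [ 0.4873 -0.1579  0.1755] yaw -86.79 z [ 0.0732 -0.0103 -0.9973] F [ 0.44 -0.22 -1.58] q [-0.4663  0.1833  1.7803  0.0265  1.108   1.0369] qd [ 0.015 -0.288 -0.513 -0.011  0.792  0.038]
27.77 [ 0.4869 -0.1578  0.174 ] yaw -86.79 z [ 0.0733 -0.0103 -0.9973] F [-0.08  0.66 -1.62] q [-0.4666  0.1839  1.7833  0.0266  1.1043  1.0365] qd [-0.     0.011  0.011  0.    -0.001 -0.001]
27.97 [ 0.487  -0.158   0.1738] Fmean [ 0.14  0.16 -1.52] sd [0.63 0.5  0.17] w 0.0246
```

View pics/f1.png

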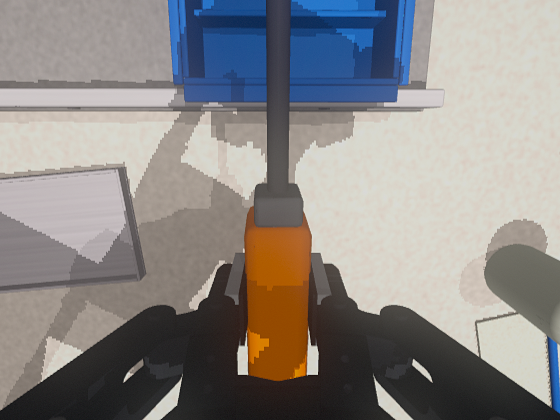

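View pics/f1s.png

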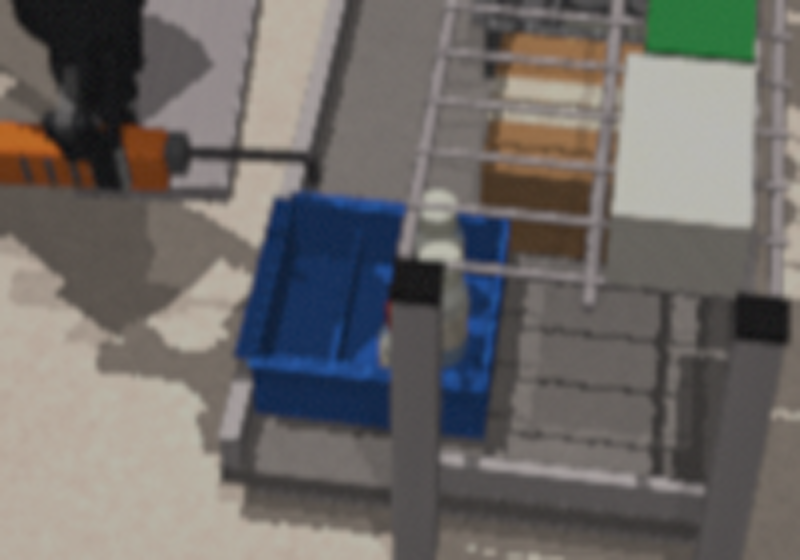

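The tray is still square at the guard with its bottles standing, and the hook is clear above it (toe near (313,180) in the scene crop). I'll bring the hook back now.

```bash
python3 -m inch '[[-1,0,10,0,0],[-1,0,18,0,0],[-1,0,18,0,0],[-1,0,5,-20,0],[-1,0,0,-35,0],[-1,0,0,-35,0]]' >/dev/null; python3 st.py; bash settle.sh; python3 -c "
from h import *
plan([.425,.075,.22],3.8,n=13,g=-1)"
```

```text
28.57 [ 0.4186 -0.1566  0.2519] yaw -86.72 z [ 0.0504  0.0016 -0.9987] F [ 0.73 -0.35 -1.62] q [-0.5364  0.0417  1.7471  0.0281  1.3104  0.9705] qd [-0.044 -0.311 -0.698 -0.011  1.067 -0.003]
28.87 [ 0.4202 -0.157   0.251 ] yaw -86.7 z [ 5.270e-02  5.000e-04 -9.986e-01] F [ 0.63  0.91 -1.65] q [-0.5354  0.0435  1.7476  0.0283  1.3055  0.9709] qd [0.002 0.015 0.005 0.002 0.002 0.001]
pos [ 0.4202 -0.157   0.251 ] yaw -86.7 -> 3.8 n 13 F [ 0.6  0.9 -1.7] w 0.0245 t 28.8667
[-1, -17.8, -1.3, 2.4, -6.96],[-1, -17.5, -3.4, 2.5, -6.96],[-1, -16.9, -5.5, 2.6, -6.96],[-1, -16.1, -7.5, 2.7, -6.96],[-1, -15.1, -9.4, 2.8, -6.96],[-1, -13.8, -11.2, 2.9, -6.96],[-1, -12.3, -12.8, 3.0, -6.96],[-1, -10.7, -14.2, 3.1, -6.96],[-1, -8.9, -15.3, 3.2, -6.96],[-1, -6.9, -16.3, 3.2, -6.96],[-1, -4.9, -17.0, 3.3, -6.96],[-1, -2.8, -17.5, 3.3, -6.96],[-1, -0.6, -17.7, 3.3, -6.96],
```

```bash
python3 -m inch '[[-1,-18,-1.3,0,-7],[-1,-17.5,-3.4,0,-7],[-1,-17,-5.5,0,-7],[-1,-16,-7.5,0,-7],[-1,-15,-9.5,0,-7],[-1,-14,-11,0,-7],[-1,-12.5,-13,0,-7],[-1,-10.5,-14,0,-7],[-1,-9,-15.5,0,-7],[-1,-7,-16.5,0,-7],[-1,-5,-17,0,-7],[-1,-3,-17.5,0,-7],[-1,-0.6,-17.5,0,-7]]' >/dev/null; python3 st.py; bash settle.sh; python3 -c "
from h import *
p,s=snap('wrist');save(p,'g1')
p,s=snap('top');save(p,'g1t')
plan([.436,.074,.10],3.8,g=-1,step=20)
"; sleep 3
```

```text
29.95 [0.4045 0.0842 0.2277] yaw 6.42 z [ 0.006   0.009  -0.9999] F [ 0.69 -0.33 -1.7 ] q [ 0.0285  0.0259  1.8242  0.0092  1.2853 -0.0861] qd [ 0.55   0.072 -0.023 -0.005 -0.012 -0.941]
30.25 [0.4055 0.0827 0.2288] yaw 5.97 z [ 0.0085  0.0084 -0.9999] F [-0.23  0.03 -1.18] q [ 0.0252  0.0249  1.8222  0.0086  1.2858 -0.0814] qd [-0.009 -0.007 -0.007  0.002  0.001 -0.004]
pos [0.4058 0.0825 0.2292] yaw 5.95 -> 3.8 n 7 F [ 0.1 -0.2 -0.8] w 0.0245 t 30.35
[-1, 4.0, 1.8, 18.5, 0.31],[-1, 4.0, 1.8, 18.5, 0.31],[-1, 4.0, 1.8, 18.5, 0.31],[-1, 4.0, 1.7, 18.5, 0.31],[-1, 4.0, 1.7, 18.5, 0.31],[-1, 4.0, 1.7, 18.5, 0.31],[-1, 4.0, 1.7, 18.5, 0.31],
```

View pics/g1.png

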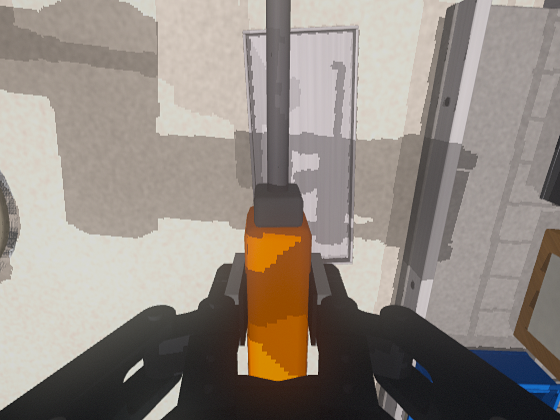

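View pics/g1t.png

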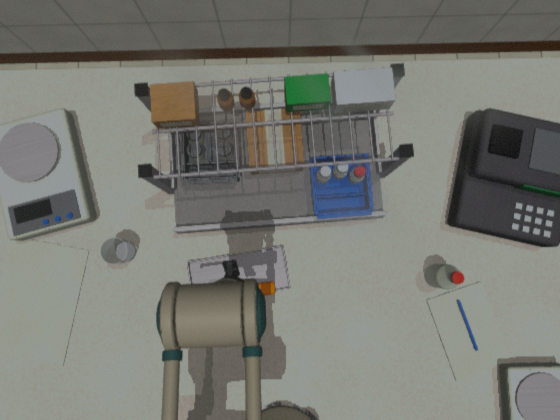

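The wrist view shows the hook above its steel tray, with the tray spanning (245,30)-(355,262). The top view shows the blue tray against the guard bar, its lip near row 217, with the bottles upright and everything else in place. Now I'll lower the hook.

```bash
python3 -c "
from h import *
p,s=snap('top')
C=back(p,[[262,188.5],[246.5,283],[287,290],[303,194]],.016);print(C.round(4),C.mean(0))
d=C[0]+C[3]-C[1]-C[2];print(np.degrees(np.arctan2(d[1],d[0])),np.linalg.norm(d)/2)
"
python3 -m inch '[[-1,4,2,18,0.3],[-1,4,2,18,0.3],[-1,4,2,18,0.3],[-1,4,1.5,18,0.3],[-1,3,1.5,18,0.3],[-1,3,1.5,18,0.3]]' >/dev/null; bash settle.sh; python3 -c "
from h import *
plan([.436,.074,.06],3.8,g=-1,step=20)"
```

```text
[[ 0.4668  0.2269  0.016 ]
 [ 0.5007 -0.015   0.016 ]
 [ 0.398  -0.0303  0.016 ]
 [ 0.3636  0.2131  0.016 ]] [0.4322904  0.09867199 0.016     ]
98.0156297558215 0.2449992593727443
31.2 [0.4364 0.0719 0.1249] yaw 3.65 z [ 0.0262  0.0086 -0.9996] F [-0.14 -0.09 -2.19] q [-1.5000e-03  1.5580e-01  1.9591e+00  1.0300e-02  1.0005e+00 -7.0700e-02] qd [ 0.003 -0.007 -0.001 -0.001 -0.005 -0.   ]
pos [0.4364 0.0719 0.1249] yaw 3.65 -> 3.8 n 4 F [-0.1 -0.1 -2.2] w 0.0249 t 31.2
[-1, -0.5, -0.4, 16.2, -0.04],[-1, -0.5, -0.4, 16.2, -0.04],[-1, -0.5, -0.4, 16.2, -0.04],[-1, -0.5, -0.4, 16.2, -0.04],
```

```bash
python3 -m inch '[[-1,-4,-0.7,16,0],[-1,-4,-0.7,16,0],[-1,-4,-0.7,16,0],[-1,-4,-0.7,16,0]]' >/dev/null; bash settle.sh; python3 -c "
from h import *
plan([.436,.074,.025],3.8,g=-1,step=15)"
```

```text
31.83 [0.4312 0.0743 0.0679] yaw 3.64 z [ 0.0488  0.0087 -0.9988] F [-0.29 -0.94 -0.99] q [ 0.0042  0.2138  2.0666  0.0117  0.8124 -0.0673] qd [-0.     0.001  0.003  0.001 -0.003  0.001]
pos [0.4312 0.0743 0.0679] yaw 3.64 -> 3.8 n 3 F [-0.3 -0.9 -1. ] w 0.025 t 31.8333
[-1, 0.9, 0.3, 14.4, -0.05],[-1, 0.9, 0.3, 14.4, -0.05],[-1, 0.9, 0.3, 14.4, -0.05],
```

```bash
python3 -m inch '[[-1,-1.5,0,13,0],[-1,-1.5,0,13,0],[-1,-1.5,0,13,0]]' >/dev/null; bash settle.sh; python3 -c "
from h import *
p,s=snap('wrist');save(p,'g2')
p,s=snap('scene');a=p['frame'][:,:,::-1]
cv2.imwrite('pics/g2s.png',cv2.resize(a[150:250,190:330],None,fx=5,fy=5,interpolation=cv2.INTER_CUBIC))"; sleep 3
```

```text
32.38 [0.4351 0.0745 0.0338] yaw 3.65 z [ 0.063   0.0088 -0.998 ] F [-0.37  0.91 -0.88] q [ 0.0045  0.2666  2.1144  0.0132  0.6975 -0.0693] qd [ 0.002 -0.     0.002 -0.001 -0.002  0.   ]
```

View pics/g2.png

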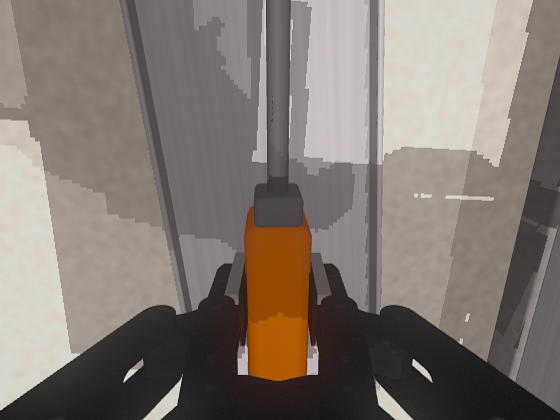

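View pics/g2s.png

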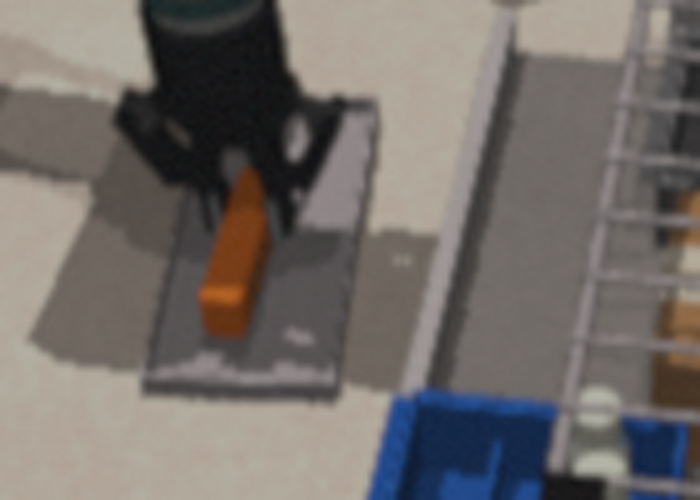

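Both views show the hook hanging centred over its steel tray. I'll lower the last 22 mm.

```bash
python3 -m inch '[[-1,-0.8,0,8,0],[-1,-0.8,0,8,0]]' >/dev/null; bash settle.sh; python3 -m inch '[[-1,-0.3,0,3,0]]' >/dev/null; python3 rd.py;  python3 -m inch '[[-1,-0.3,0,2,0]]' >/dev/null; python3 rd.py
```

```text
32.95 [0.436  0.0745 0.0188] yaw 3.66 z [ 0.0668  0.0088 -0.9977] F [ 0.19 -0.27 -1.68] q [ 0.0046  0.2919  2.134   0.0141  0.6488 -0.0702] qd [ 0.    -0.005 -0.005 -0.001 -0.     0.001]
33.23 [0.4358 0.0745 0.0157] Fmean [-0.11  0.13 -1.39] sd [0.6  0.41 0.55] w 0.0245
33.52 [0.4355 0.0745 0.0136] Fmean [-0.02  0.02 -1.6 ] sd [0.54 0.32 0.35] w 0.0246
```

```bash
python3 -m inch '[[-1,-0.3,0,2,0]]' >/dev/null; python3 rd.py;  python3 -m inch '[[-1,-0.2,0,1,0]]' >/dev/null; python3 rd.py
```

```text
33.8 [0.4358 0.0746 0.0118] Fmean [0.37 0.62 1.31] sd [0.43 0.5  0.15] w 0.0249
34.08 [0.4361 0.0747 0.0112] Fmean [-0.73  1.8   6.33] sd [0.54 0.55 0.55] w 0.0246
```

The hook is resting on its tray's floor (Fz is up at +6 N). Releasing.

```bash
python3 -m inch '[[0.06,0,0,0,0],[0.06,0,0,0,0],[0.06,0,0,0,0],[0.06,0,0,0,0]]'; bash settle.sh; python3 -c "
from h import *
p,s=snap('wrist');save(p,'g3');print(s['width'])"; sleep 1
```

```text
clock: 34.42
position: [0.4356, 0.0745, 0.0111]
ee_rot: [-0.003, 0.999, 0.032, 0.034]
contact_force: [-0.1, 0.5, -0.1]
width: 0.0454
34.72 [0.4358 0.0746 0.0112] yaw 3.67 z [ 0.068   0.0087 -0.9976] F [-0.03 -0.47 -0.34] q [ 0.0048  0.3048  2.1443  0.0144  0.6244 -0.0708] qd [ 0.001 -0.    -0.002  0.002 -0.001  0.001]
0.04519867147711096
```

```bash
sleep 3
```

```text
(no output)
```

View pics/g3.png

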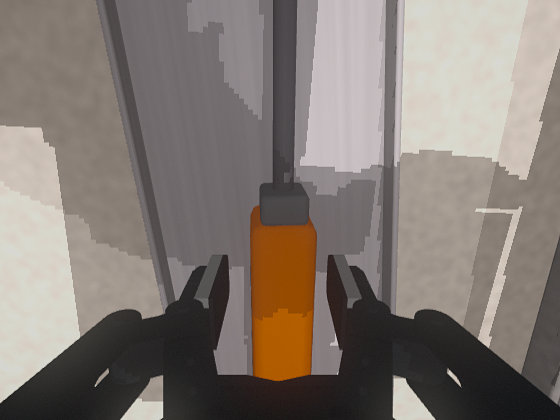

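Released, with the handle free between the pads (slightly nearer the right one). I'll go straight up gently, correcting for the drift.

```bash
python3 -m inch '[[0.06,1.2,0,-6,0],[0.06,1,0,-8,0],[0.06,0.8,0,-8,0]]' >/dev/null; python3 st.py|cut -c1-110; python3 -m inch '[[0.06,1,0,-12,0],[0.06,1,0,-20,0],[0.06,1,0,-30,0],[0.06,0,0,-35,0],[0.06,0,0,-35,0]]' >/dev/null; bash settle.sh; python3 -c "
from h import *
p,s=snap('wrist');save(p,'g4');print(s['width'])
p,s=snap('scene');save(p,'g4s')"; sleep 3
```

```text
35.02 [0.4357 0.0745 0.0331] yaw 3.66 z [ 0.0633  0.0087 -0.998 ] F [ 0.71 -0.   -0.4 ] q [ 0.0048  0.2685  2.
35.73 [0.4256 0.0735 0.1642] yaw 3.65 z [ 0.0486  0.0086 -0.9988] F [ 0.04 -0.24 -0.11] q [ 0.0023  0.0859  1.9301  0.0096  1.0769 -0.0659] qd [-0.001  0.016  0.011  0.001 -0.002 -0.001]
0.045556460904376844
```

View pics/g4.png

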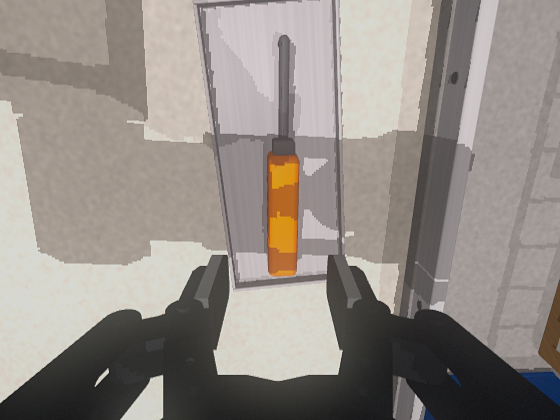

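View pics/g4s.png

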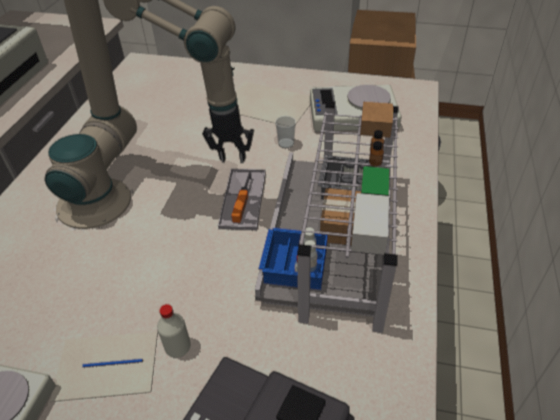

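The hook lies flat in its steel tray (handle at (283,215), toe at (284,40) in the wrist view) and the gripper is clear. I'll check the blue tray against the guard once more from above.

```bash
python3 -c "
from h import *
p,s=snap('top');save(p,'h1')
for t,z in [('tray',.05),('tray_lip',.105),('tray_left',.06),('tray_right',.06),('hook',.003),('hook_toe',.003)]:
    r=mark_of(p,t)[:1]; print(t,[(np.round(x['point'],1).tolist(),back(p,x['point'],z)[0].round(4).tolist(),round(x['confidence'],2)) for x in r])
a=p['frame'][:,:,::-1]; cv2.imwrite('pics/h1z.png',cv2.resize(a[140:240,280:400],None,fx=6,fy=6,interpolation=cv2.INTER_CUBIC))
f=lambda u,v:[140+v/6,280+u/6]
"; sleep 2
```

```text
tray [([185.5, 336.4], [0.6497, -0.1528, 0.05], 0.78)]
tray_lip [([213.8, 345.7], [0.5722, -0.165, 0.105], 0.94)]
tray_left [([215.4, 316.0], [0.5744, -0.0982, 0.06], 0.66)]
tray_right [([212.2, 363.8], [0.5796, -0.2168, 0.06], 0.83)]
hook [([270.4, 257.9], [0.4413, 0.0509, 0.003], 0.49)]
hook_toe [([274.8, 204.4], [0.4332, 0.1886, 0.003], 0.66)]
```

```bash
sleep 3
```

```text
(no output)
```

View pics/h1z.png

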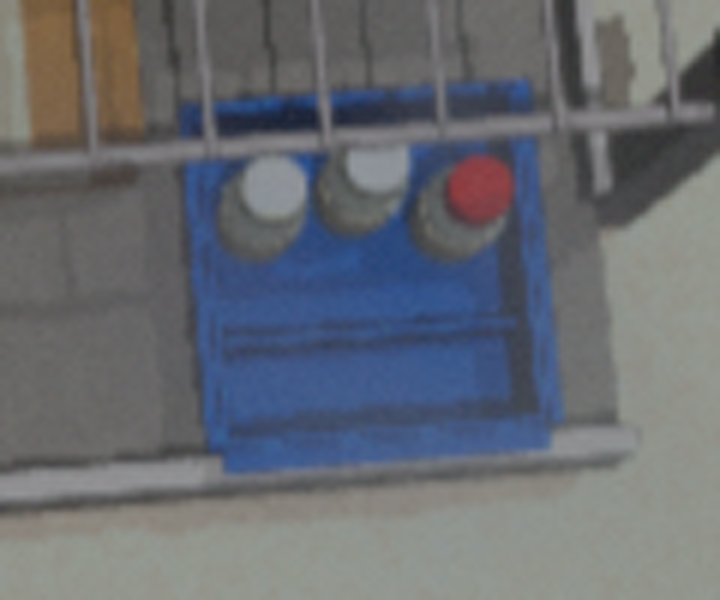

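```bash
python3 -c "
from h import *
p,s=snap('top')
f=lambda u,v:[140+v/6,280+u/6]
L=back(p,[f(224,471),f(552,447)],.105)
B=back(p,[f(0,502),f(635,464)],.05);B1=back(p,[f(10,470),f(635,425)],.08)
u=(B1[0]-B1[1]);u/=np.linalg.norm(u); n=np.array([u[1],-u[0],0])
print(L.round(4),B1.round(4),'lip rel guard rear top',((L-B1[0])@n).round(4),'TCP dist travelled: contact .5545->.4679')
"; python3 st.py
```

```text
[[ 0.5625 -0.0973  0.105 ]
 [ 0.5691 -0.2274  0.105 ]] [[ 0.5672 -0.0129  0.08  ]
 [ 0.5797 -0.2667  0.08  ]] lip rel guard rear top [-0.0088 -0.0086] TCP dist travelled: contact .5545->.4679
36.23 [0.4266 0.0734 0.1648] yaw 3.65 z [ 0.0501  0.0086 -0.9987] F [0.94 0.62 0.28] q [ 0.0022  0.0861  1.9284  0.0096  1.077  -0.0659] qd [-0.    -0.003 -0.002 -0.     0.     0.001]
```

```bash
python3 -c "
from h import *
a=cv2.imread('pics/e2s.png')
p,s=snap('scene');b=cv2.resize(p['frame'][180:320,200:400,::-1],None,fx=4,fy=4,interpolation=cv2.INTER_CUBIC)
for (x0,x1,y0,y1) in [(235,390,340,430),(250,390,330,420),(290,400,190,240)]:
    A=cv2.cvtColor(a[y0:y1,x0:x1],6).astype(np.float32);B=cv2.cvtColor(b[y0:y1,x0:x1],6).astype(np.float32)
    w=cv2.createHanningWindow(A.shape[::-1],cv2.CV_32F); d,r=cv2.phaseCorrelate(A,B,w); print(np.round(np.array(d)/4,2),'px',round(r,2))
print(proj(p,[[.57,-.16,.1]])-proj(p,[[.575,-.16,.1]]),'px per -5mm x')
"
```

```text
[-0.02 -0.01] px 0.47
[-0.02  0.13] px 0.55
[-0.04 -0.06] px 0.56
[[-1.98491036 -0.2995715 ]] px per -5mm x
```

The tray has moved less than about 0.3 mm since it was held snug. Handing in.

```bash
python3 -c "
from rig import manip
print(manip.sign_off())"
```

```text
the job is handed in; nothing more can be done
None
```

The blue tray is home against the guard bar with its bottles standing, and the hook is back in its steel tray. I handed the job in at about 36 s; the hand-in gives no verdict.

**What I did:** I gripped the hook by its handle and dropped the toe behind the blue tray's front lip, an estimated 11–14 mm below the rim. I then drew the tray about 87 mm at about 3 N. At the guard I held a pull of 7.5–8 N for about 0.8 s, with an estimated 3 N of upward drag on the lip. After that I moved the toe forward off the wall, lifted it clear, laid the hook back in its steel tray and backed the gripper away.

**Last checks:**
- **Square at the guard:** the top camera shows the tray's lip parallel to the bar to within about 0.2 mm. The lip's edge came out 8.7 mm in front of the bar's rear face, against 10 mm expected; one pixel is about 2.4 mm here.
- **Stayed put:** the tray moved less than about 0.3 mm between the snug hold and the end.
- **Everything else:** the bottles are upright and the hook lies flat inside its steel tray. Nothing else on the shelf or bench looks shifted.

**What did not agree, or I could not measure:**
- The network's points for the front wall's ends suggested a gap of about 3–5 mm on the left. I put that down to their scatter, because the edge measurement and the picture comparison both contradict it.
- The force between tray and guard was not measured directly. The measured pull less the sliding drag puts it at roughly 5–8 N.
- The tool leaned by up to about 0.09 rad as it moved, which did not affect the result.

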